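# Shut the keeper and cap the tumbling barrel

## Task

The small tumbling barrel is loaded and waits in its stand: swing the keeper bar fully shut into its detent, so that the barrel cannot turn or lift, then take the red cap, put its two pins into the slots of the barrel's neck, push it down against the sprung inner lid and turn it clockwise, as seen from above, about a quarter turn to the stop. Finish while still holding the cap there, gripped and pressed fully down against the spring so that the new seal beds in; do not let go of it. Do not knock the tin, the hammer or the loupe case about.

Things in the scene. Friction and masses are not known exactly. Their poses are not given: they have to be found in the camera images.
- loading_stand: grey steel base plate 156 x 130 x 10 mm screwed flat to the bench; origin at the centre of its underside, z up. On it a low aluminium ring that nests the barrel's foot, centred on the origin, and the keeper bar on its +y side
- keeper (a joint): angle of the steel keeper bar about its upright pivot: 0 = shut against a stop, growing as it swings open, away from the barrel; starts 0.4 to 0.8 rad open. Shut, it runs along the stand's x over the barrel's foot flange, against a flat of the barrel; in the last 0.1 rad it clicks over a sprung ball (about 4 N at the knob) that then keeps it shut
- keeper_hinge (a point): pivot axis of the keeper bar, on the stand at (60, 45.5) mm in its frame, 25 mm above the bench. The bar opens clockwise seen from above
- keeper_knob (a point): centre of the black ball knob, 22 mm in diameter, on a stem at the keeper bar's free end: 148 mm from the pivot axis, 57 mm above the bench; shut, it is at (-88, 45.5) mm in the stand's frame
- tumbler_barrel: blue six-sided tumbling barrel, 76 mm across flats, on a round foot flange 96 mm wide, standing loose in the ring; origin at the centre of its underside, 10 mm above the bench, z up, axes along the stand's within 0.1 rad. Its +x and -x axes point to the two locking notches. The cap fully pressed down has its origin 67 mm above this one; resting in the notches, not pressed, 73 mm
- neck_rim (a point): centre of the mouth of the barrel's aluminium neck, level with its rim, 92 mm above the barrel's origin. Bore 48 mm, outside 64 mm. Two opposite J slots for the cap's pins are cut through its wall: down from the rim 20 mm to the slot floor, there 75 degrees clockwise (seen from above), 8 mm high, to a stop, where a notch lets the pin rise 6 mm
- slot_mouth (a point): middle of the open top of one J slot, at the rim, 28 mm from the neck's axis, 75 degrees anticlockwise from the barrel's +x axis; the other is opposite. The slots are 10 mm wide, 14 mm at the mouth
- inner_lid (a joint): travel of the sprung black and steel inner lid in the barrel's neck: 0 = up, its top 77 mm above the barrel's origin; grows as the cap pushes it down, 0.010 m with the cap fully down. The spring pushes with 4 N at first and 12 N at 0.010 m
- barrel_cap: red and aluminium bayonet cap, 63 mm high, standing on its spigot; origin at the centre of the spigot's underside, z up. Spigot 45 mm in diameter, 27 mm long; two side pins along the cap's x axis, 6 mm thick, 8 mm above the origin, 60 mm over their ends; red flange 68 mm in diameter from 27 to 33 mm; on it a red finger bar 56 mm long along x (in line with the pins), 14 mm thick, from 33 to 63 mm. Half a turn makes no difference. 0.10 to 0.19 kg
- wax_tin: flat white tin, 53 mm across, 18 mm high, bystander; origin at the centre of its underside. It and the cap stand one on each side of the stand
- hammer: small chasing hammer with wooden handle, 218 mm long, lying at the back on the left, bystander
- loupe_case: small white oval loupe case, 34 x 22 mm, 14 mm high, lying at the front of the bench, left of the stand, bystander; origin at the centre of its underside
Mind the look-alikes: they are no part of the job. Of the things that look like the tumbler_barrel, the larger one is meant.

How it is judged:
On the way, in this order (a step that is already met when the one before it is completed fails the run):
1. the keeper bar is shut in its detent, the cap not yet moved (value of joint keeper below 0.03 rad and distance of barrel_cap from where it was at the start of the episode below 0.03 m), for 0.2 s.
2. the cap's pins are in the entry slots and the cap is pushed down against the sprung inner lid (value of joint inner_lid above 0.006 m and value of joint keeper below 0.04 rad and horizontal distance between barrel_cap and tumbler_barrel below 0.005 m and angle between the x axis of barrel_cap and the x axis of tumbler_barrel, either way round above 1 rad and z of barrel_cap in the frame of tumbler_barrel below 0.073 m), for 0.05 s.
At the end, for the whole second after the job is handed in: keeper within 0.04 rad of shut; cap turned to within 0.14 rad of the stop, centred within 4 mm, no more than 2.5 mm above fully down, inner lid pressed 7.5 mm or more; fingers on the cap (over 3 N); barrel upright in its nest (5 mm) (angle between the x axis of barrel_cap and the x axis of tumbler_barrel, either way round below 0.14 rad and z of barrel_cap in the frame of tumbler_barrel below 0.0695 m and value of joint inner_lid above 0.0075 m and horizontal distance between barrel_cap and tumbler_barrel below 0.004 m and contact force between the fingers and barrel_cap above 3 N and value of joint keeper below 0.04 rad and angle between tumbler_barrel's own z axis and vertical below 0.06 rad and horizontal distance between tumbler_barrel and loading_stand below 0.005 m); the arm keeps its last pose, push and grip.
It fails at once if the wax tin is knocked about (moved more than 40 mm) (distance of wax_tin from where it was at the start of the episode above 0.04 m).
It fails at once if the hammer is knocked about (moved more than 40 mm) (distance of hammer from where it was at the start of the episode above 0.04 m).
It fails at once if the loupe case is knocked about (moved more than 40 mm) (distance of loupe_case from where it was at the start of the episode above 0.04 m).
It also fails if it takes over 54 s, if anything falls off the work surface, if the arm or the gripper's body presses on something with over 40 N, if the wrist force passes 120 N, or if a joint passes its speed limit or range.

## Robot

A 6-joint arm with a two-finger parallel gripper is mounted at the origin on a cart in front of the work surface, level with it; the furniture and walls round the work are solid. World frame = base frame: x ahead of the robot, y to its left, z up, the work surface at z = 0. Lengths are in m, angles in rad, forces in N, time in s.
With the tool pointing down it reaches from about 0.375 to 0.9 m from the base axis. Payload 3.1 kg.
Tool frame: the origin (TCP) lies midway between the tips of the shut fingers; the grasp point (between the pads) lies 19 mm behind it; x points along the fingers, z is the direction in which the jaws open and shut, and the axes are right-handed (so a half turn about x gives the same grasp; the last joint's range is limited). The gripper opens to 85 mm and grips with 20 to 120 N. Pads are 22 mm wide; open, the fingers measure 114 mm over their backs; the gripper's body (76 mm by 85 mm) begins 54 mm behind the grasp point. The pads swing forward as they close: fully open they stand 13 mm farther back than shut.
Start: joints at [-1.421, 0.527, 1.433, -0, 1.181, -0.178], TCP at [0.201, -0.592, 0.201] pointing down, gripper open.
Joint ranges: [-3.08, 3.08], [-0.75, 2.2], [0.22, 2.44], [-1.43, 4.57], [0, 2.65], [-2.85, 2.85]. Speed limits (rad/s): [2.79, 2.79, 3.14, 3.14, 3.14, 3.14].

## Interface

Orientations are given as a unit quaternion [x, y, z, w].
In Python, from station import telemetry, optics, manip gives the robot as it stands.
- The arm moves only by the tool step_arm, never from a script. Its argument "commands" is a list of rows, each a list of 4 numbers: the shift along the tool's x, y, z in m, then the turn about the tool's x in rad. A call has 1 to 8 rows; each row is the pose to reach, as a shift and turn from the pose measured when the call began, along the tool's axes at that moment; what a row does not reach only later rows make up. A row lasts 1/12 s, in which the tool goes at most 41.7 mm and 7.16 degrees, less where a joint would pass 70% of its speed; a pose out of reach is approached as far as the arm can. A call with a gripper value outside its range is refused whole. "jaw" is the finger opening in m, from 0 to 0.0854, set as the call begins (left out, the last holds). The fingers move at their own pace and stop on an object; "grip_force" is the grip in N (left out, the last holds). Time passes only in rows, so rows that repeat a pose let the fingers close. It gives the time, the measured TCP pose, the force and the opening at its end, in the units of the state.
- telemetry.sense(): the state, without advancing time (a new reading comes with each control period).
- optics.snapshot(name): name is "scene" or "top"; returns the picture (384x512x3 uint8, red, green, blue); there is no depth.
- optics.camera_params(name): a dict with "mtx" (3x3 intrinsics, pixels), "origin" and "attitude" of the camera in the world. Camera axes: x right, y down, z forward; pixel columns grow to the right and rows downward; lengths in m; the calibration is good to about 2 mm. A picture is of the moment at which its call begins. camera_params takes no time and is no camera call.
- manip.sign_off(): hands the job in, once; it reports no verdict.
The state is a dict: "t": time; "q": joint angles; "qd": joint speeds; "tau": joint torques, N m; "tcp_pos": TCP position; "tool_rot": TCP orientation; "force": force on the tool from outside, world axes, zero at the start; "ft_torque": the same for the moment, N m; "finger_gap": opening from 0.0 (shut) to 1.0 (fully open).
Only numpy, scipy, OpenCV 4.12 (cv2) and the standard library are available. Lean on these libraries where they do the work, as an engineer would, in place of code of your own. Each camera call takes 0.05 s, during which the arm holds its last target.

## Working session

There is one attempt and no reset: what is moved stays moved. The work goes in short steps, Python scripts to look and compute and a tool call to move; the robot and the scene stay as the last step left them, time stands still between calls to the robot, and variables do not carry over. Pictures are saved under pics/ and viewed, and the job is handed in when it is done.

Besides the shell and the picture viewer there is one more tool, called after "Request:" as a command line: name --pt "numbers of a row" for each row, then --argument value for the rest. step_arm: Moves the arm, as the interface text tells. Its arguments: {"type":"object","properties":{"commands":{"type":"array","items":{"type":"array","items":{"type":"number"}}},"jaw":{"type":"number"},"grip_force":{"type":"number"}},"required":["commands"]}

```bash
mkdir -p pics; ls; python3 - <<'E'
from station import telemetry, optics, manip
import cv2
for n in ("scene","top"):
    im=optics.snapshot(n); cv2.imwrite(f"pics/{n}0.png",im[:,:,::-1])
    p=optics.camera_params(n); print(n,p)
print(telemetry.sense())
E
```

```text
pics
scene {'mtx': array([[430.52765374,   0.        , 257.60134743],
       [  0.        , 430.52765374, 195.53213474],
       [  0.        ,   0.        ,   1.        ]]), 'origin': array([0.03327524, 0.84017998, 0.7836296 ]), 'attitude': array([-0.22096432,  0.85589689, -0.45285371,  0.11635638])}
top {'mtx': array([[400.60564653,   0.        , 258.85433766],
       [  0.        , 400.60564653, 193.4183265 ],
       [  0.        ,   0.        ,   1.        ]]), 'origin': array([ 0.34412417, -0.02151956,  1.23085475]), 'attitude': array([ 0.70471608, -0.7044225 ,  0.05438757, -0.06485507])}
{'t': 0.1, 'q': array([-1.42152171e+00,  5.28359649e-01,  1.43377307e+00, -1.43967897e-05,
        1.18139776e+00, -1.78477084e-01]), 'qd': array([-0.00035854, -0.00135709, -0.00213523,  0.00061385, -0.00039001,
       -0.00114184]), 'tau': array([-3.17704989e-04, -4.43303883e+01, -1.78587270e+01, -2.88033925e-04,
        3.88397661e-03, -1.31568578e-05]), 'tcp_pos': array([ 0.20112862, -0.5910151 ,  0.2002402 ]), 'tool_rot': array([ 0.41221595,  0.57535443, -0.41123955,  0.57439301]), 'force': array([-0.81827506, -0.02768052,  0.3760579 ]), 'ft_torque': array([-0.03176488,  0.10420866,  0.02327943]), 'finger_gap': 0.9989027604031707}
```

View pics/scene0.png

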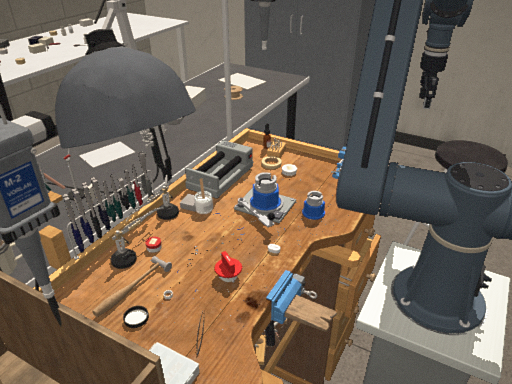

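View pics/top0.png

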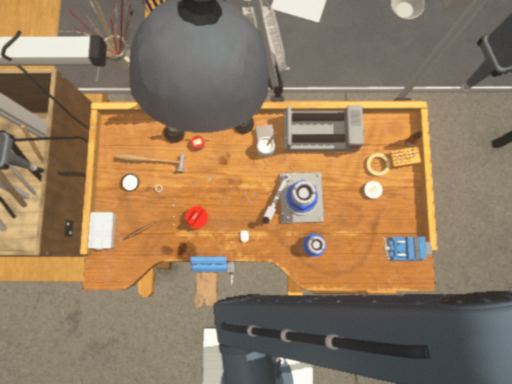

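The cap is the red object at top (196,217). The stand with the large barrel is at (302,195), the keeper knob is near (268,217), and the small look-alike is at (315,244). I'll zoom in and measure.

```bash
cat > h.py <<'E'
import numpy as np, cv2
from scipy.spatial.transform import Rotation as R
from station import telemetry, optics, manip
def ray(n,uv):
    p=optics.camera_params(n); K=p["mtx"]
    d=np.linalg.inv(K)@np.array([uv[0],uv[1],1.0]); d=R.from_quat(p["attitude"]).apply(d)
    return p["origin"],d/np.linalg.norm(d)
def onz(n,uv,z):
    o,d=ray(n,uv); return o+d*(z-o[2])/d[2]
def tri(u1,u2):
    o1,d1=ray("top",u1);o2,d2=ray("scene",u2)
    A=np.stack([d1,-d2],1); s=np.linalg.lstsq(A,o2-o1,rcond=None)[0]
    a,b=o1+d1*s[0],o2+d2*s[1]; return (a+b)/2,np.linalg.norm(a-b)
def proj(n,P):
    p=optics.camera_params(n); c=R.from_quat(p["attitude"]).inv().apply(np.atleast_2d(P)-p["origin"])
    q=c@p["mtx"].T; return q[:,:2]/q[:,2:]
def crop(n,src,x,y,w,h,s,out):
    im=cv2.imread(src)[y:y+h,x:x+w]; cv2.imwrite(out,cv2.resize(im,None,fx=s,fy=s,interpolation=cv2.INTER_CUBIC))
E
python3 - <<'E'
from h import *
crop("top","pics/top0.png",245,155,100,75,8,"pics/t1.png")
crop("s","pics/scene0.png",225,160,100,75,8,"pics/s1.png")
a=cv2.imread("pics/top0.png")[190:245,165:230];b=cv2.imread("pics/scene0.png")[240:295,197:262]
cv2.imwrite("pics/cap1.png",cv2.resize(np.hstack([a,b]),None,fx=6,fy=6,interpolation=cv2.INTER_CUBIC))
E
```

```text
(no output)
```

View pics/t1.png

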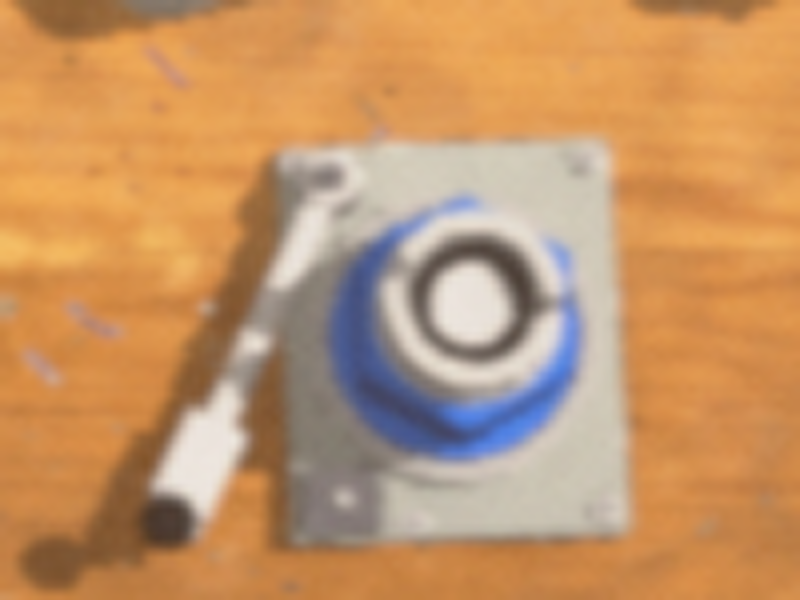

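View pics/s1.png

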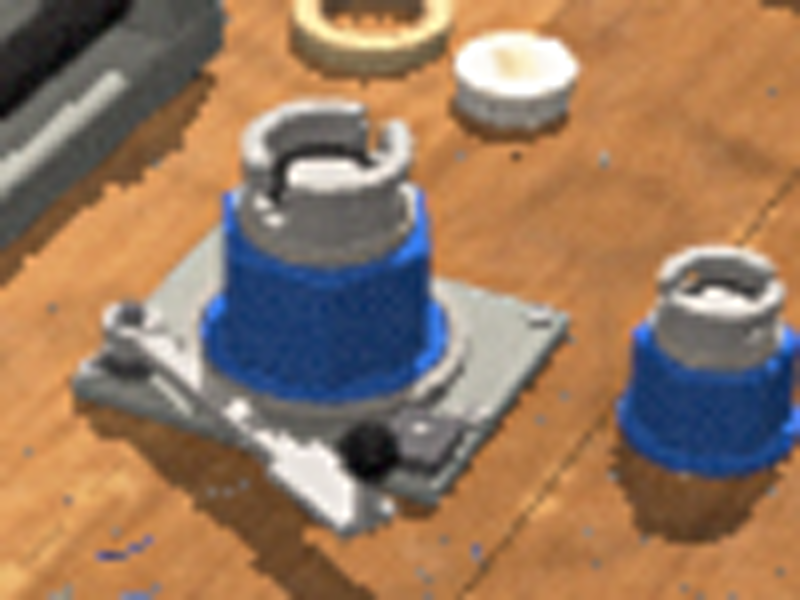

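View pics/cap1.png

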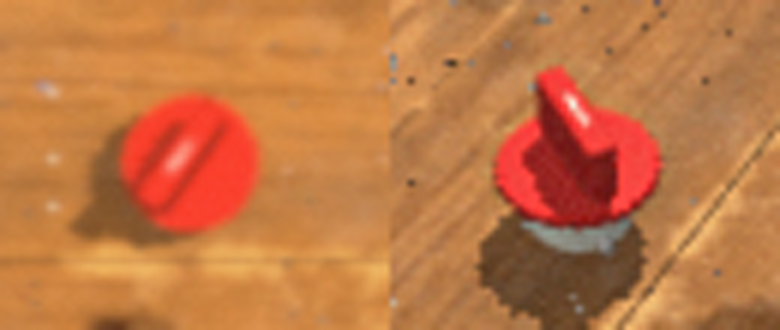

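```bash
cat >> h.py <<'E'
def un(X,Y,x0,y0,s): return ((X+.5)/s-.5+x0,(Y+.5)/s-.5+y0)
E
python3 - <<'E'
from h import *
np.set_printoptions(precision=4,suppress=True)
im=cv2.imread("pics/top0.png");sc=cv2.imread("pics/scene0.png")
# plate corners
cs=[un(*c,245,155,8) for c in [(278,148),(606,138),(632,536),(284,546)]]
P=np.array([onz("top",c,0.010)[:2] for c in cs]); print("plate",P, "ctr",P.mean(0))
for i in range(4):
    d=P[(i+1)%4]-P[i]; print(np.linalg.norm(d),np.degrees(np.arctan2(d[1],d[0])))
# hinge / knob
def t8(X,Y,z): return onz("top",un(X,Y,245,155,8),z)
h=t8(328,177,0.03);k=t8(168,520,0.057);print("hinge",h,"knob",k,np.linalg.norm((h-k)[:2]))
print("knob tri",tri(un(168,520,245,155,8),un(368,450,225,160,8)))
# rim
print("rim ctr",t8(470,308,0.102), "slots",t8(397,268,.102),t8(548,305,.102))
# cap
for n,i,(x,y,w,hh) in (("top",im,(165,190,65,55)),("scene",sc,(197,240,65,55))):
    s=i[y:y+hh,x:x+w].astype(int); m=((s[:,:,2]>110)&(s[:,:,1]<75)&(s[:,:,0]<75)).astype(np.uint8)
    c=max(cv2.findContours(m,0,cv2.CHAIN_APPROX_NONE)[0],key=cv2.contourArea); e=cv2.fitEllipse(c)
    print(n,e,(e[0][0]+x,e[0][1]+y))
    if n=="top": print(onz("top",(e[0][0]+x,e[0][1]+y),0.033))
E
```

```text
plate [[ 0.6165 -0.0669]
 [ 0.6203 -0.1945]
 [ 0.4651 -0.2006]
 [ 0.4612 -0.0681]] ctr [ 0.5408 -0.1325]
0.12764562884673603 -88.3051793956375
0.15538283469856984 -177.73224477274434
0.13258123600237698 91.66421591927573
0.15534106423887456 0.4473657625224128
hinge [ 0.6007 -0.0852  0.03  ] knob [ 0.4663 -0.0238  0.057 ] 0.14779376872297664
knob tri (array([ 0.4671, -0.0234,  0.0573]), np.float64(0.001857275270103667))
rim ctr [ 0.5375 -0.1315  0.102 ] slots [ 0.552  -0.1057  0.102 ] [ 0.5385 -0.1593  0.102 ]
top ((30.71746826171875, 27.14521026611328), (20.023101806640625, 21.398998260498047), 59.3114128112793) (195.71746826171875, 217.14521026611328)
[0.476  0.1864 0.033 ]
scene ((30.231124877929688, 26.499210357666016), (22.27574920654297, 26.656490325927734), 118.46709442138672) (227.2311248779297, 266.499210357666)
```

```bash
python3 - <<'E'
from h import *
np.set_printoptions(precision=3,suppress=True)
s=telemetry.sense(); M=R.from_quat(s["tool_rot"]).as_matrix(); print(M)
z=M[:,2]; yz=np.arctan2(z[1],z[0]); print("yawz",np.degrees(yz), "q1,q6 deg",np.degrees(s["q"][[0,5]]), "c",np.degrees(yz-s["q"][0]+s["q"][5]))
a=cv2.imread("pics/top0.png")[203:232,182:211];b=cv2.imread("pics/scene0.png")[248:285,212:249]
a=cv2.resize(a,(390,390),interpolation=cv2.INTER_LANCZOS4);b=cv2.resize(b,(390,390),interpolation=cv2.INTER_LANCZOS4)
r=np.hstack([a,b])
g=r[:,:,2]; cv2.imwrite("pics/cap2.png",r)
E
```

```text
[[-0.     0.947  0.322]
 [ 0.002  0.322 -0.947]
 [-1.     0.    -0.002]]
yawz -71.22087891789185 q1,q6 deg [-81.447 -10.226] c 0.0003319905436916616
```

View pics/cap2.png

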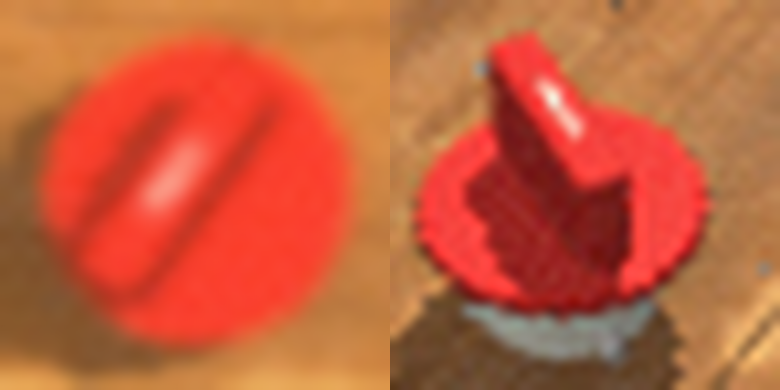

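```bash
python3 - <<'E'
from h import *
np.set_printoptions(precision=4,suppress=True)
t=lambda X,Y,z=.063: onz("top",un(X,Y,182,203,390/29),z)
s=lambda X,Y,z=.063: onz("scene",un(X-390,Y,212,248,390/37),z)
ang=lambda d: np.degrees(np.arctan2(d[1],d[0]))
print("top L",ang(t(170,100)-t(75,240)),"R",ang(t(268,105)-t(135,295)))
print("mid line pts",(t(170,100)+t(268,105))/2,(t(75,240)+t(135,295))/2)
C=np.array([s(490,50),s(530,33),s(632,175),s(585,188)]);print(C,C.mean(0),ang(C[0]-C[3]),ang(C[1]-C[2]))
print([np.linalg.norm(C[i]-C[i-1]) for i in range(4)])
# flange ellipse in scene: hull of red below etc.
print("flange scene ctr z.033", s(564,205,.033), "left/right",s(416,212,.03),s(708,205,.03))
print("flange top", t(195,192,.033))
E
```

```text
top L -32.88500647109811 R -33.856747964064056
mid line pts [0.4934 0.1756 0.063 ] [0.4572 0.1995 0.063 ]
[[0.5027 0.1775 0.063 ]
 [0.4977 0.1678 0.063 ]
 [0.4512 0.1976 0.063 ]
 [0.4583 0.2064 0.063 ]] [0.4775 0.1873 0.063 ] -33.02491200721866 -32.55410250566595
[np.float64(0.05300942020454652), np.float64(0.010890316998366662), np.float64(0.0552289782801604), np.float64(0.01135479527701273)]
flange scene ctr z.033 [0.4773 0.1873 0.033 ] left/right [0.5084 0.2037 0.03  ] [0.4492 0.1681 0.03  ]
flange top [0.477  0.1855 0.033 ]
```

```bash
cat >> h.py <<'E'
def plan(p,psi):
    s=telemetry.sense(); Rm=R.from_quat(s["tool_rot"]); z=Rm.as_matrix()[:,2]; y=np.degrees(np.arctan2(z[1],z[0]))
    d=Rm.inv().apply(np.array(p)-s["tcp_pos"]); t=-((psi-y+180)%360-180)
    print("t %.2f"%s["t"],"tcp",s["tcp_pos"].round(4),"psi %.2f"%y,"tilt",Rm.as_matrix()[:,0].round(4)); print("  cmd",d.round(4),"turn %.4f"%np.radians(t),"dist %.3f"%np.linalg.norm(d),"F",s["force"].round(1),"gap %.3f"%s["finger_gap"],"q6 %.2f"%s["q"][5])
E
python3 -c "
from h import *
plan((.467,.03,.2),-97)
print(onz('top',(244,236),.014))"
```

```text
t 0.10 tcp [ 0.2011 -0.591   0.2002] psi -71.22 tilt [-3.0e-04  1.9e-03 -1.0e+00]
  cmd [ 0.0013  0.4516 -0.5024] turn 0.4499 dist 0.676 F [-0.8 -0.   0.4] gap 0.999 q6 -0.18
[0.42077957 0.04150719 0.014     ]
```

Request:
step_arm --pt "0 0.452 -0.502 0.45" --pt "0 0.452 -0.502 0.45" --pt "0 0.452 -0.502 0.45" --pt "0 0.452 -0.502 0.45" --pt "0 0.452 -0.502 0.45" --pt "0 0.452 -0.502 0.45" --pt "0 0.452 -0.502 0.45" --pt "0 0.452 -0.502 0.45" --jaw 0 --grip_force 40

```text
t: 0.77
tcp_pos: [0.3326, -0.2832, 0.2011]
tool_rot: [0.53, 0.469, -0.529, 0.468]
force: [0.9, 0.5, -0.7]
finger_gap: 0.0
```

```bash
python3 -c "
from h import *
plan((.467,.03,.15),-97)"
```

```text
t 0.77 tcp [ 0.3326 -0.2832  0.2011] psi -97.05 tilt [-5.0e-04  2.5e-03 -1.0e+00]
  cmd [ 0.0518  0.095  -0.3272] turn -0.0008 dist 0.345 F [ 0.9  0.5 -0.7] gap 0.000 q6 0.73
```

Request:
step_arm --pt "0.05 0.095 -0.327 0" --pt "0.05 0.095 -0.327 0" --pt "0.05 0.095 -0.327 0" --pt "0.05 0.095 -0.327 0" --pt "0.05 0.095 -0.327 0" --pt "0.05 0.095 -0.327 0" --pt "0.05 0.095 -0.327 0" --pt "0.05 0.095 -0.327 0"

```text
t: 1.43
tcp_pos: [0.4623, 0.0202, 0.1532]
tool_rot: [0.53, 0.469, -0.529, 0.468]
force: [0.7, -0.8, 0.5]
finger_gap: 0.0
```

```bash
python3 -c "
from h import *
plan((.467,.03,.046),-97)"
```

```text
t 1.43 tcp [0.4623 0.0202 0.1532] psi -97.04 tilt [-7.0e-04  2.4e-03 -1.0e+00]
  cmd [ 0.1072  0.0036 -0.01  ] turn -0.0007 dist 0.108 F [ 0.7 -0.8  0.5] gap 0.000 q6 1.49
```

Request:
step_arm --pt "0.04 0.004 -0.01 0" --pt "0.08 0.004 -0.01 0" --pt "0.107 0.004 -0.01 0" --pt "0.107 0.004 -0.01 0" --pt "0.107 0.004 -0.01 0" --pt "0.107 0.004 -0.01 0"

```text
t: 1.93
tcp_pos: [0.4681, 0.0296, 0.0471]
tool_rot: [0.53, 0.469, -0.529, 0.468]
force: [-0.1, -0.2, 0.7]
finger_gap: 0.002
```

```bash
python3 -c "
from h import *
plan((.463,0.0,.046),-97)
for n in ('top','scene'): cv2.imwrite('pics/%s1.png'%n,optics.snapshot(n)[:,:,::-1])
a=cv2.imread('pics/top1.png')[170:245,230:330];b=cv2.imread('pics/scene1.png')[165:240,225:325]
cv2.imwrite('pics/k1.png',cv2.resize(np.vstack([a,b]),None,fx=4,fy=4,interpolation=cv2.INTER_CUBIC))"
```

```text
t 1.93 tcp [0.4681 0.0296 0.0471] psi -97.06 tilt [ 5.0e-04  2.2e-03 -1.0e+00]
  cmd [ 0.001  -0.0014  0.03  ] turn -0.0011 dist 0.030 F [-0.1 -0.2  0.7] gap 0.002 q6 1.51
```

View pics/k1.png

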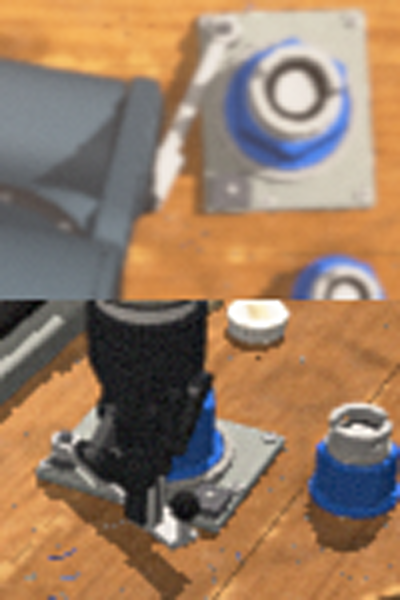

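Request:
step_arm --pt "0.001 0.003 0.015 0" --pt "0.001 0.004 0.026 0" --pt "0.001 0.004 0.034 0" --pt "0.001 0.004 0.042 0" --pt "0.001 0.003 0.05 0" --pt "0.001 0.002 0.058 0" --pt "0.001 0.001 0.066 0" --pt "0.001 0 0.074 0"

```text
t: 2.7
tcp_pos: [0.4593, -0.0448, 0.0468]
tool_rot: [0.531, 0.468, -0.529, 0.468]
force: [0.1, -0.9, -0.6]
finger_gap: -0.002
```

```bash
python3 -c "
from h import *
plan((.4546,-.064,.046),-97)
for n in ('top','scene'): cv2.imwrite('pics/%s2.png'%n,optics.snapshot(n)[:,:,::-1])
a=cv2.imread('pics/top2.png')[170:245,230:330];b=cv2.imread('pics/scene2.png')[165:240,225:325]
cv2.imwrite('pics/k2.png',cv2.resize(np.vstack([a,b]),None,fx=4,fy=4,interpolation=cv2.INTER_CUBIC))"
```

```text
t 2.70 tcp [ 0.4593 -0.0448  0.0468] psi -97.09 tilt [ 0.0028  0.0019 -1.    ]
  cmd [ 0.0008 -0.0023  0.0197] turn -0.0015 dist 0.020 F [ 0.1 -0.9 -0.6] gap -0.002 q6 1.35
```

View pics/k2.png

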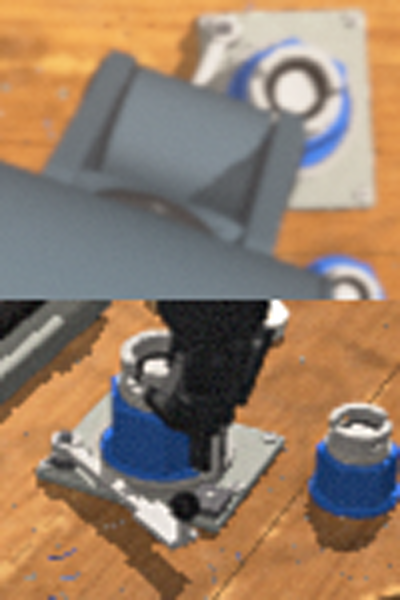

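```bash
python3 -c "
from h import *
s=telemetry.sense()
for z in (0,.057): print(proj('scene',s['tcp_pos']+[0,0,z]),proj('top',s['tcp_pos']+[0,0,z]))
print(proj('scene',[.4667,-.0236,.057]),proj('top',[.4667,-.0236,.057]))
crop('s','pics/scene2.png',245,150,64,75,8,'pics/k3.png')
a=cv2.imread('pics/scene1.png')[150:225,245:309];b=cv2.imread('pics/scene2.png')[150:225,245:309]
cv2.imwrite('pics/k3.png',cv2.resize(np.hstack([a,b]),None,fx=6,fy=6,interpolation=cv2.INTER_CUBIC))"
```

```text
[[276.71973986 215.57495158]] [[272.78615872 222.20308554]]
[[277.25310109 199.11845653]] [[273.18149159 220.23871373]]
[[271.0447904  215.94188503]] [[265.50751973 219.41245678]]
```

View pics/k3.png

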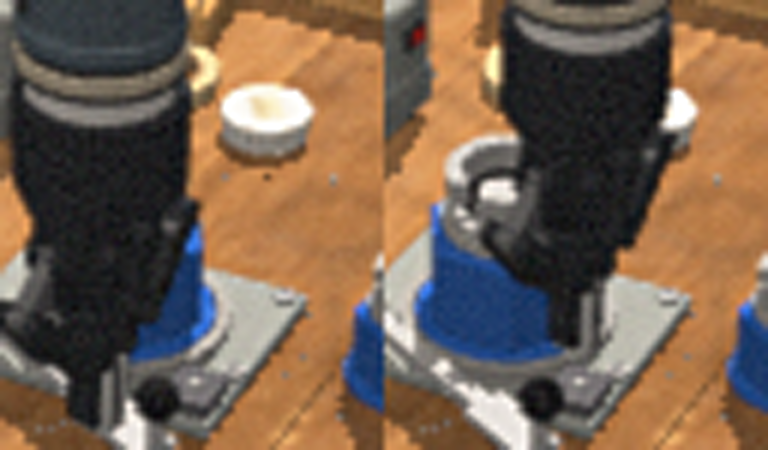

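```bash
python3 -c "
from h import *
for z in (.0471,.057,.066,.075): print(proj('scene',[.4681,.0296,z]),proj('scene',[.4593,-.0448,z]))
for y in (0,.01,.02,-.03): print(proj('scene',[.4681,y,.047]))
print(telemetry.sense())
"
```

```text
[[261.53380937 228.95925991]] [[276.72352652 215.56117544]]
[[261.55601401 226.10526111]] [[276.81420702 212.76376146]]
[[261.57638448 223.48701176]] [[276.89736581 210.19838582]]
[[261.59693297 220.84588041]] [[276.98122112 207.61152335]]
[[266.61513922 223.14557595]]
[[264.91887997 225.09580278]]
[[263.20184395 227.06991714]]
[[271.58296021 217.43396208]]
{'t': 2.8, 'q': array([-0.34266533,  0.58841684,  1.96893376,  0.00474813,  0.58210172,
        1.34938993]), 'qd': array([ 0.02338008,  0.0005991 , -0.00148793,  0.0089488 ,  0.00493516,
        0.01874584]), 'tau': array([-3.49137392e-01, -3.58949625e+01, -6.66504756e+00, -3.55460797e-02,
       -3.66348584e-03, -7.93057960e-02]), 'tcp_pos': array([ 0.45948266, -0.04515756,  0.04674959]), 'tool_rot': array([ 0.53147944,  0.46751755, -0.52912986,  0.46795143]), 'force': array([0.39119519, 0.49546816, 0.37815592]), 'ft_torque': array([-0.02321801,  0.01491629, -0.05832104]), 'finger_gap': 0.001654640102070856}
```

```bash
python3 -c "
from h import *
for z in (.2,.213,.23,.24): print(proj('scene',[.2011,-.591,z]))
a=cv2.imread('pics/scene0.png')[60:120,400:460];b=cv2.imread('pics/scene2.png')[180:240,245:305]
cv2.imwrite('pics/k4.png',cv2.resize(np.hstack([a,b]),None,fx=6,fy=6,interpolation=cv2.INTER_NEAREST))"
```

```text
[[421.44764628 114.98621953]]
[[422.29317144 111.32348169]]
[[423.41205606 106.47657565]]
[[424.07732224 103.59470332]]
```

View pics/k4.png

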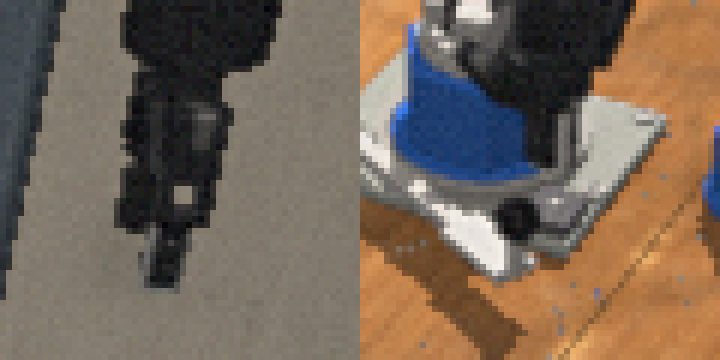

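Request:
step_arm --pt "-0.01 0 0 0" --pt "-0.01 0 -0.03 0" --pt "-0.01 -0.001 -0.06 0" --pt "-0.01 -0.001 -0.08 0" --pt "-0.005 -0.001 -0.085 0" --pt "0.005 -0.001 -0.085 0" --pt "0.01 -0.001 -0.085 0" --pt "0.01 -0.001 -0.085 0"

```text
t: 3.47
tcp_pos: [0.4682, 0.0393, 0.0358]
tool_rot: [0.531, 0.468, -0.53, 0.467]
force: [0.1, 0.3, -0.4]
finger_gap: 0.003
```

```bash
python3 -c "
from h import *
plan((.470,.04,.03),-97)
cv2.imwrite('pics/scene3.png',optics.snapshot('scene')[:,:,::-1])
b=cv2.imread('pics/scene3.png')[165:240,215:290]
cv2.imwrite('pics/k5.png',cv2.resize(b,None,fx=8,fy=8,interpolation=cv2.INTER_NEAREST))"
```

```text
t 3.47 tcp [0.4682 0.0393 0.0358] psi -97.17 tilt [ 3.0e-04  2.1e-03 -1.0e+00]
  cmd [ 0.0058  0.0017 -0.0009] turn -0.0030 dist 0.006 F [ 0.1  0.3 -0.4] gap 0.003 q6 1.54
```

View pics/k5.png

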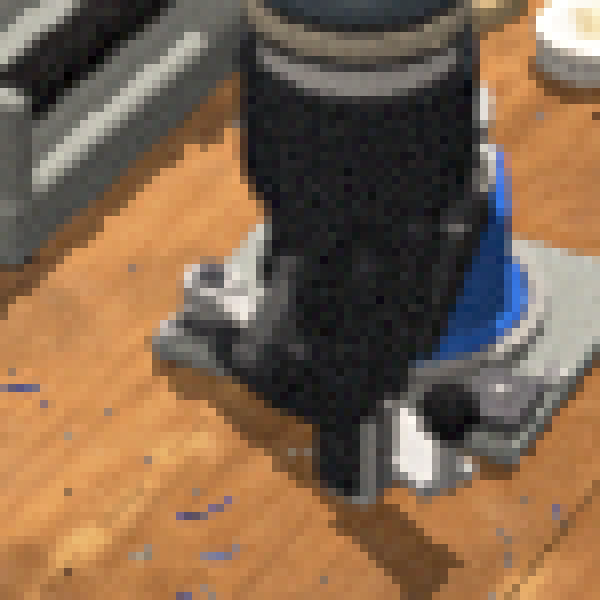

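Request:
step_arm --pt "0.004 0.002 0 0" --pt "0.008 0.002 0 0" --pt "0.012 0.002 0 0" --pt "0.016 0.002 0 0" --pt "0.02 0.002 0 0" --pt "0.024 0.002 0 0" --pt "0.027 0.002 0 0" --pt "0.027 0.002 0 0"

```text
t: 4.18
tcp_pos: [0.47, 0.0389, 0.0086]
tool_rot: [0.531, 0.468, -0.53, 0.467]
force: [-1.2, -0.1, 0.2]
finger_gap: 0.002
```

```bash
python3 -c "
from h import *
plan((.470,.04,.009),-97)
cv2.imwrite('pics/scene4.png',optics.snapshot('scene')[:,:,::-1])
print([proj('scene',[.4682,.0393,z]) for z in (.0358,.05,.06,.07)])
b=cv2.imread('pics/scene4.png')[165:240,215:290]
cv2.imwrite('pics/k6.png',cv2.resize(b,None,fx=8,fy=8,interpolation=cv2.INTER_NEAREST))"
```

```text
t 4.18 tcp [0.47   0.0389 0.0086] psi -97.20 tilt [-3.0e-04  2.2e-03 -1.0e+00]
  cmd [-0.0004 -0.0002 -0.0011] turn -0.0035 dist 0.001 F [-1.2 -0.1  0.2] gap 0.002 q6 1.54
[array([[259.7797631 , 234.14240724]]), array([[259.79967559, 230.07363485]]), array([[259.81386303, 227.17467784]]), array([[259.82818873, 224.24746903]])]
```

View pics/k6.png

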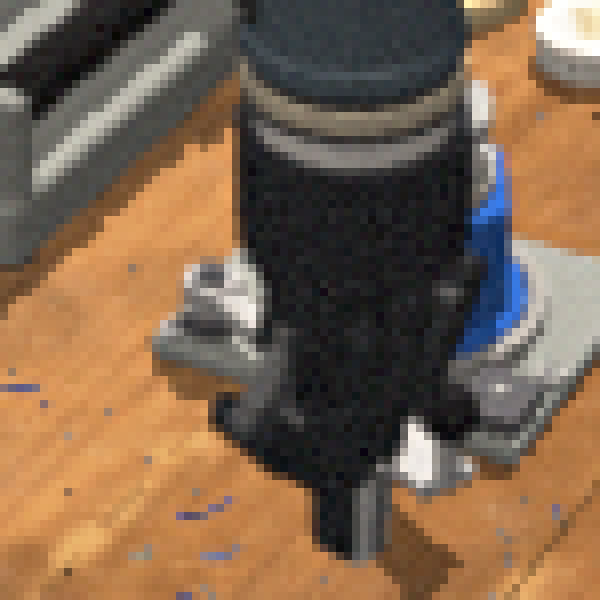

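Request:
step_arm --pt "0.005 0 0 0" --pt "0.01 0 0 0" --pt "0.015 0 0 0" --pt "0.018 0 0 0" --pt "0.018 0 0 0"

```text
t: 4.65
tcp_pos: [0.4697, 0.039, -0.01]
tool_rot: [0.531, 0.469, -0.53, 0.467]
force: [-0.8, 0.2, 0.0]
finger_gap: -0.0
```

Request:
step_arm --pt "0.002 0 0 0" --pt "0.004 0 0 0" --pt "0.006 0 0 0" --pt "0.006 0 0 0"

```text
t: 4.98
tcp_pos: [0.4695, 0.039, -0.0162]
tool_rot: [0.53, 0.469, -0.53, 0.467]
force: [0.0, -0.9, 0.6]
finger_gap: 0.001
```

Request:
step_arm --pt "0.0015 0 0 0" --pt "0.003 0 0 0" --pt "0.0045 0 0 0" --pt "0.0045 0 0 0"

```text
t: 5.32
tcp_pos: [0.4694, 0.0391, -0.0209]
tool_rot: [0.53, 0.469, -0.53, 0.466]
force: [-0.5, -0.2, 0.3]
finger_gap: 0.002
```

Request:
step_arm --pt "0.0015 0 0 0" --pt "0.003 0 0 0" --pt "0.003 0 0 0"

```text
t: 5.57
tcp_pos: [0.4693, 0.0391, -0.0242]
tool_rot: [-0.53, -0.469, 0.53, -0.466]
force: [-1.0, 0.1, 0.6]
finger_gap: 0.001
```

Request:
step_arm --pt "0.0015 0 0 0" --pt "0.003 0 0 0" --pt "0.003 0 0 0"

```text
t: 5.82
tcp_pos: [0.4692, 0.0391, -0.0274]
tool_rot: [-0.53, -0.469, 0.531, -0.466]
force: [-0.9, -0.3, -0.1]
finger_gap: -0.0
```

```bash
python3 -c "
from h import *
plan((.470,.04,.009),-97)
cv2.imwrite('pics/scene5.png',optics.snapshot('scene')[:,:,::-1])
print([proj('scene',[.4695,.039,z]) for z in (-.03,0,.01)])
b=cv2.imread('pics/scene5.png')[180:255,215:290]
cv2.imwrite('pics/k7.png',cv2.resize(b,None,fx=8,fy=8,interpolation=cv2.INTER_NEAREST))"
```

```text
t 5.82 tcp [ 0.4692  0.0391 -0.0274] psi -97.20 tilt [-0.0028  0.0026 -1.    ]
  cmd [-0.0364  0.0006 -0.0011] turn -0.0035 dist 0.036 F [-0.9 -0.3 -0.1] gap -0.000 q6 1.54
[array([[259.33698612, 252.08253664]]), array([[259.37178304, 243.94767949]]), array([[259.38360152, 241.18474135]])]
```

View pics/k7.png

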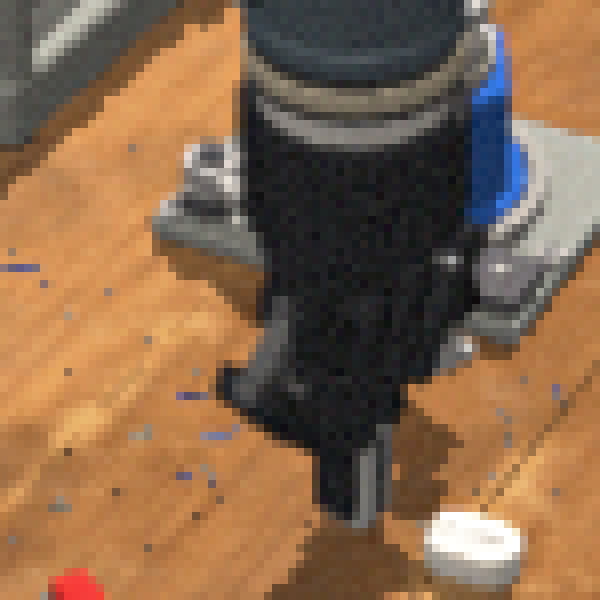

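Request:
step_arm --pt "0.0015 0 0 0" --pt "0.003 0 0 0" --pt "0.003 0 0 0"

```text
t: 6.12
tcp_pos: [0.4693, 0.0391, -0.0301]
tool_rot: [-0.53, -0.469, 0.53, -0.466]
force: [-0.3, -0.3, 4.2]
finger_gap: 0.001
```

Request:
step_arm --pt "0.0015 0 0 0" --pt "0.003 0 0 0" --pt "0.003 0 0 0"

```text
t: 6.37
tcp_pos: [0.4693, 0.0391, -0.0302]
tool_rot: [0.531, 0.468, -0.53, 0.467]
force: [-4.0, -0.8, 30.9]
finger_gap: 0.002
```

Request:
step_arm --pt "-0.02 0.001 0 0" --pt "-0.043 0.001 0 0" --pt "-0.043 0.001 0 0" --pt "-0.043 0.001 0.01 0" --pt "-0.043 0.001 0.015 0" --pt "-0.043 0.001 0.02 0" --pt "-0.043 0.001 0.024 0" --pt "-0.043 0.001 0.024 0"

```text
t: 7.03
tcp_pos: [0.4667, 0.0141, 0.0118]
tool_rot: [-0.531, -0.468, 0.531, -0.466]
force: [-0.5, 0.2, -0.5]
finger_gap: 0.002
```

```bash
python3 -c "
from h import *
plan((.470,.002,.013),-97)
for n in ('top','scene'): cv2.imwrite('pics/%s6.png'%n,optics.snapshot(n)[:,:,::-1])
a=cv2.imread('pics/top6.png')[170:245,230:305];b=cv2.imread('pics/scene6.png')[170:245,225:300]
cv2.imwrite('pics/k8.png',cv2.resize(np.hstack([a,b]),None,fx=5,fy=5,interpolation=cv2.INTER_NEAREST))"
```

```text
t 7.03 tcp [0.4667 0.0141 0.0118] psi -97.27 tilt [-0.0023  0.0024 -1.    ]
  cmd [-0.0012  0.0048  0.0116] turn -0.0048 dist 0.013 F [-0.5  0.2 -0.5] gap 0.002 q6 1.48
```

View pics/k8.png

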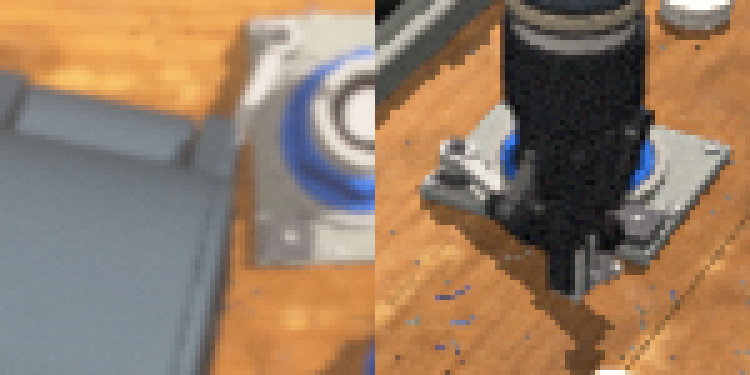

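Request:
step_arm --pt "0 0.003 0.01 0" --pt "0 0.004 0.018 0" --pt "0 0.004 0.026 0" --pt "0 0.004 0.034 0" --pt "0 0.003 0.042 0" --pt "0 0.002 0.05 0" --pt "0 0.001 0.058 0" --pt "0 0 0.064 0"

```text
t: 7.8
tcp_pos: [0.4588, -0.0499, 0.012]
tool_rot: [0.531, 0.468, -0.531, 0.466]
force: [0.1, 0.2, -0.4]
finger_gap: -0.0
```

```bash
python3 -c "
from h import *
plan((.4546,-.064,.013),-97)
for n in ('top','scene'): cv2.imwrite('pics/%s7.png'%n,optics.snapshot(n)[:,:,::-1])
a=cv2.imread('pics/top7.png')[170:245,230:305];b=cv2.imread('pics/scene7.png')[170:245,225:300]
cv2.imwrite('pics/k9.png',cv2.resize(np.hstack([a,b]),None,fx=5,fy=5,interpolation=cv2.INTER_NEAREST))"
```

```text
t 7.80 tcp [ 0.4588 -0.0499  0.012 ] psi -97.28 tilt [-0.0013  0.0022 -1.    ]
  cmd [-0.001  -0.0024  0.0145] turn -0.0048 dist 0.015 F [ 0.1  0.2 -0.4] gap -0.000 q6 1.34
```

View pics/k9.png

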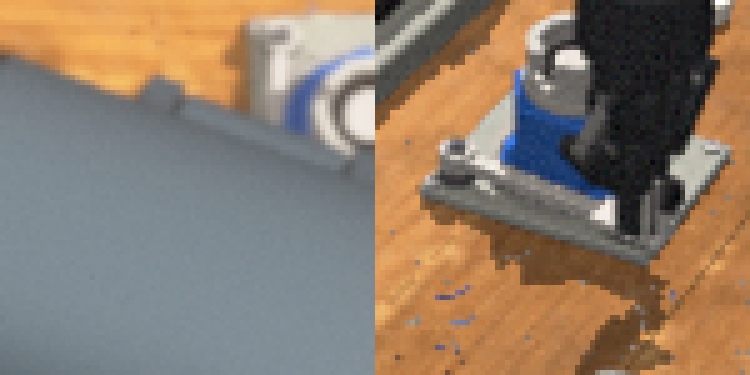

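Request:
step_arm --pt "0 -0.001 0.003 0" --pt "0 -0.001 0.006 0" --pt "0 -0.002 0.009 0" --pt "0 -0.002 0.012 0" --pt "0 -0.002 0.014 0" --pt "0 -0.002 0.014 0"

```text
t: 8.4
tcp_pos: [0.455, -0.0637, 0.012]
tool_rot: [0.531, 0.468, -0.531, 0.466]
force: [-0.6, -0.3, 0.0]
finger_gap: 0.002
```

Request:
step_arm --pt "0 0 0.001 0" --pt "0 0 0.002 0" --pt "0 0 0.002 0"

```text
t: 8.65
tcp_pos: [0.4545, -0.0658, 0.0119]
tool_rot: [-0.531, -0.468, 0.531, -0.466]
force: [-0.1, -0.2, 0.2]
finger_gap: -0.001
```

```bash
python3 -c "
from h import *
plan((.4546,-.064,.013),-97)
for n in ('top','scene'): cv2.imwrite('pics/%s8.png'%n,optics.snapshot(n)[:,:,::-1])
a=cv2.imread('pics/top8.png')[170:245,230:305];b=cv2.imread('pics/scene8.png')[170:245,225:300]
cv2.imwrite('pics/k10.png',cv2.resize(np.hstack([a,b]),None,fx=5,fy=5,interpolation=cv2.INTER_NEAREST))"
```

```text
t 8.65 tcp [ 0.4545 -0.0658  0.0119] psi -97.31 tilt [-0.0021  0.0021 -1.    ]
  cmd [-0.0011 -0.0002 -0.0018] turn -0.0055 dist 0.002 F [-0.1 -0.2  0.2] gap -0.001 q6 1.31
```

View pics/k10.png

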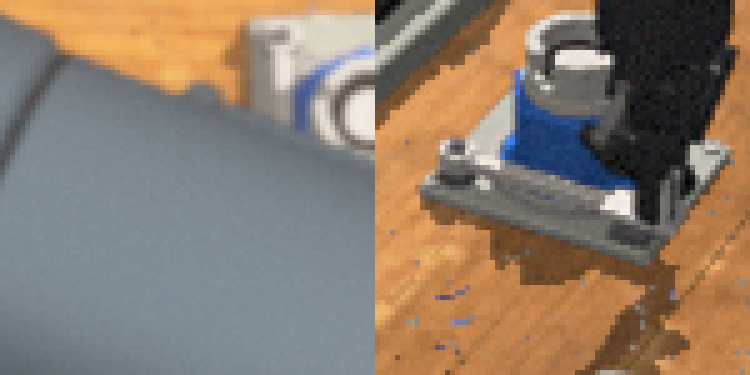

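Request:
step_arm --pt "0 0 0.001 0" --pt "0 0 0.002 0" --pt "0 0 0.003 0" --pt "0 0 0.004 0"

```text
t: 9.08
tcp_pos: [0.4542, -0.0683, 0.0119]
tool_rot: [0.532, 0.468, -0.531, 0.465]
force: [5.1, 12.0, 0.4]
finger_gap: -0.001
```

Request:
step_arm --pt "0 0 0.001 0" --pt "0 0 0.002 0" --pt "0 0 0.003 0" --pt "0 0 0.004 0"

```text
t: 9.42
tcp_pos: [0.4541, -0.0688, 0.0119]
tool_rot: [0.534, 0.468, -0.53, 0.463]
force: [8.9, 23.2, 1.2]
finger_gap: -0.002
```

Request:
step_arm --pt "0 0 -0.01 0" --pt "0 0 -0.03 0" --pt "-0.03 0 -0.06 0" --pt "-0.06 -0.01 -0.1 0" --pt "-0.09 -0.01 -0.14 0" --pt "-0.1 -0.01 -0.18 0" --pt "-0.1 -0.01 -0.2 0" --pt "-0.1 -0.01 -0.2 0" --jaw 0.045

```text
t: 10.08
tcp_pos: [0.4728, 0.1351, 0.1159]
tool_rot: [0.535, 0.469, -0.527, 0.466]
force: [1.0, 0.1, 0.0]
finger_gap: 0.528
```

```bash
python3 -c "
from h import *
plan((.477,.1865,.1),57)
for n in ('top','scene'): cv2.imwrite('pics/%s9.png'%n,optics.snapshot(n)[:,:,::-1])
a=cv2.imread('pics/top9.png')[160:235,260:335];b=cv2.imread('pics/scene9.png')[165:240,225:300]
cv2.imwrite('pics/k11.png',cv2.resize(np.hstack([a,b]),None,fx=5,fy=5,interpolation=cv2.INTER_CUBIC))"
```

```text
t 10.08 tcp [0.4728 0.1351 0.1159] psi -97.30 tilt [ 0.0058  0.0108 -0.9999]
  cmd [ 0.0165 -0.0025 -0.0514] turn -2.6930 dist 0.054 F [1.  0.1 0. ] gap 0.528 q6 1.73
```

View pics/k11.png

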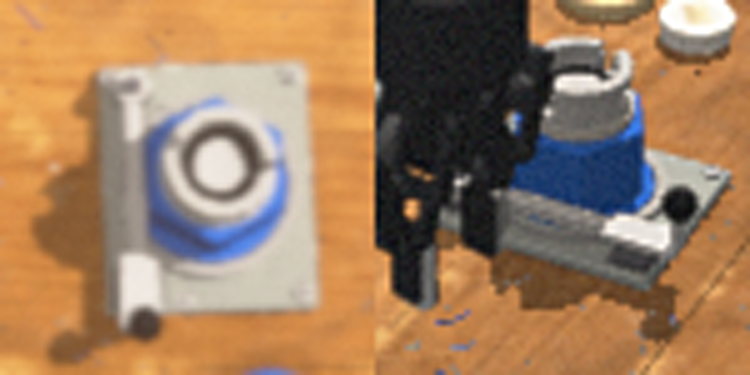

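View pics/top9.png

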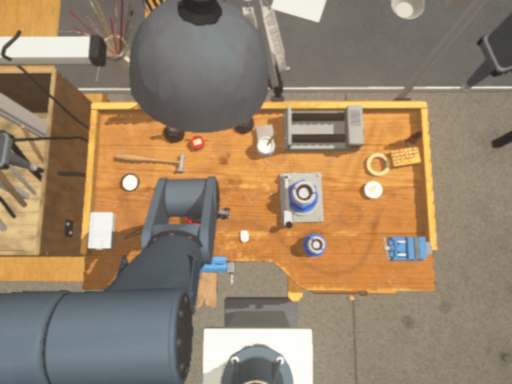

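```bash
python3 - <<'E'
from h import *
crop("t","pics/top9.png",270,165,60,60,10,"pics/b1.png")
plan((.477,.1865,.1),57)
E
```

```text
t 10.18 tcp [0.4707 0.131  0.114 ] psi -97.43 tilt [-0.      0.0084 -1.    ]
  cmd [ 0.0145 -0.0009 -0.0558] turn -2.6953 dist 0.058 F [ 0.5 -0.1 -0.1] gap 0.527 q6 1.73
```

View pics/b1.png

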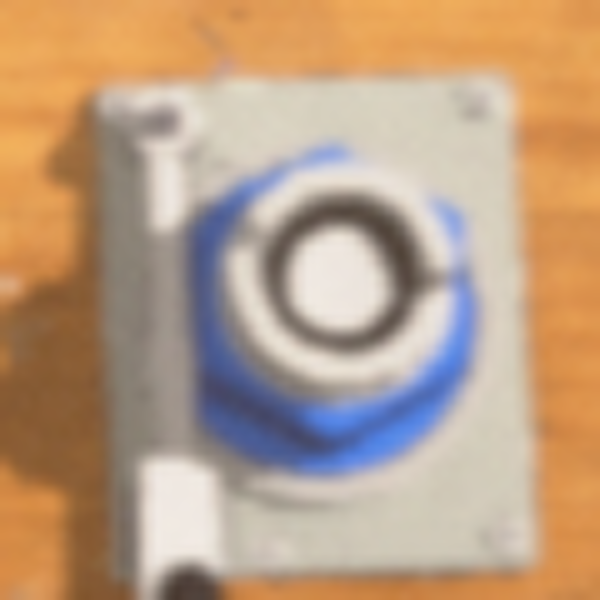

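```bash
python3 - <<'E'
from h import *
np.set_printoptions(precision=4,suppress=True)
ang=lambda d: np.degrees(np.arctan2(d[1],d[0]))
t=lambda X,Y,z: onz("top",un(X,Y,270,165,10),z)
h=t(160,118,.032);k=onz("top",un(144,322,260,160,5),.057);print("hinge",h,"knob",k,"bar ang",ang(h-k))
print("plate edges",ang(t(98,85,.01)-t(115,575,.01)),ang(t(512,78,.01)-t(537,565,.01)),ang(t(98,85,.01)-t(512,78,.01))-90,ang(t(115,575,.01)-t(537,565,.01))-90)
P=np.array([t(96,84,.01),t(513,76,.01),t(540,568,.01),t(114,577,.01)]);print("ctr",P.mean(0))
im=cv2.imread("pics/top9.png"); hsv=cv2.cvtColor(im,cv2.COLOR_BGR2HSV)
B=cv2.resize(im[165:225,270:330],None,fx=10,fy=10,interpolation=cv2.INTER_CUBIC);H=cv2.cvtColor(B,cv2.COLOR_BGR2HSV)
# blue vs. ring: bore dark annulus
V=H[:,:,2];m=((V<125)&(H[:,:,1]<110)).astype(np.uint8); m[:150]=0;m[400:]=0;m[:,:230]=0;m[:,460:]=0
m=cv2.morphologyEx(m,cv2.MORPH_OPEN,np.ones((25,25),np.uint8))
c=max(cv2.findContours(m,0,cv2.CHAIN_APPROX_NONE)[0],key=cv2.contourArea);e=cv2.fitEllipse(cv2.convexHull(c));print("bore",e,t(*e[0],.102))
# hue blue hull (barrel hex top etc.)
# ring outer: bright low-sat inside
m=((H[:,:,1]<70)&(V>140)).astype(np.uint8)
yy,xx=np.mgrid[:600,:600]; m[(xx-341)**2+(yy-280)**2>135**2]=0
c=max(cv2.findContours(m,0,cv2.CHAIN_APPROX_NONE)[0],key=cv2.contourArea);e=cv2.fitEllipse(cv2.convexHull(c));print("outer",e,t(*e[0],.102))
cv2.ellipse(B,e,(0,0,255),1);cv2.imwrite("pics/b2.png",B)
# scene: rim
s=cv2.imread("pics/scene0.png"); crop("s","pics/scene0.png",245,165,40,40,15,"pics/b3.png")
E
```

```text
hinge [ 0.6013 -0.085   0.032 ] knob [ 0.4532 -0.0907  0.057 ] bar ang 2.189743017983615
plate edges 1.5437826652063174 1.4775504146928042 0.898793145998539 1.3739403364102287
ctr [ 0.5412 -0.1335  0.01  ]Traceback (most recent call last):
  File "<stdin>", line 13, in <module>
ValueError: max() iterable argument is empty
```

```bash
python3 - <<'E'
from h import *
np.set_printoptions(precision=4,suppress=True)
t=lambda X,Y,z: onz("top",un(X,Y,270,165,10),z)
B=cv2.resize(cv2.imread("pics/top9.png")[165:225,270:330],None,fx=10,fy=10,interpolation=cv2.INTER_CUBIC);H=cv2.cvtColor(B,cv2.COLOR_BGR2HSV);V=H[:,:,2];S=H[:,:,1]
print(V[278,200:480:10],S[278,200:480:10]);print(V[150:430:10,341],S[150:430:10,341])
yy,xx=np.mgrid[:600,:600];r2=(xx-341)**2+(yy-278)**2
m=((S<70)&(V>150)&(r2<140**2)).astype(np.uint8)
c=max(cv2.findContours(m,0,cv2.CHAIN_APPROX_NONE)[0],key=cv2.contourArea);e=cv2.fitEllipse(cv2.convexHull(c));print("outer",e,t(*e[0],.102))
cv2.ellipse(B,e,(0,0,255),1)
m=((V<150)&(r2<105**2)).astype(np.uint8)
c=max(cv2.findContours(m,0,cv2.CHAIN_APPROX_NONE)[0],key=cv2.contourArea);e=cv2.fitEllipse(c);print("bore",e,t(*e[0],.102))
cv2.ellipse(B,e,(0,255,0),1);cv2.imwrite("pics/b2.png",B)
# predicted projections of rim/bore/slots for candidate pose
crop("s","pics/scene0.png",245,165,40,40,15,"pics/b3.png")
E
```

```text
[127 136 141 185 224 221 174 117 121 188 233 240 239 238 238 236 235 235
 213 153  98  89 113 141 163 180 189 185] [94 86 27 22 25 27 32 46 42 31 21 15 15 15 16 15 15 18 25 33 55 63 47 40
 23 37 76 33]
[212 222 221 232 189 124  86 114 194 237 238 237 237 238 237 237 239 236
 182 119 144 210 233 200 165 179 218 232] [ 54  47   2  24  35  45  62  47  29  20  16  16  15  16  16  16  16  19
  28  43  37  27  24  29  22  38 113 156]
outer ((349.0948791503906, 268.3910827636719), (253.82643127441406, 272.9393615722656), 136.3607940673828) [ 0.5423 -0.1349  0.102 ]
bore ((344.1836242675781, 272.3901062011719), (153.31626892089844, 160.98023986816406), 98.99542999267578) [ 0.5412 -0.1334  0.102 ]
```

View pics/b2.png

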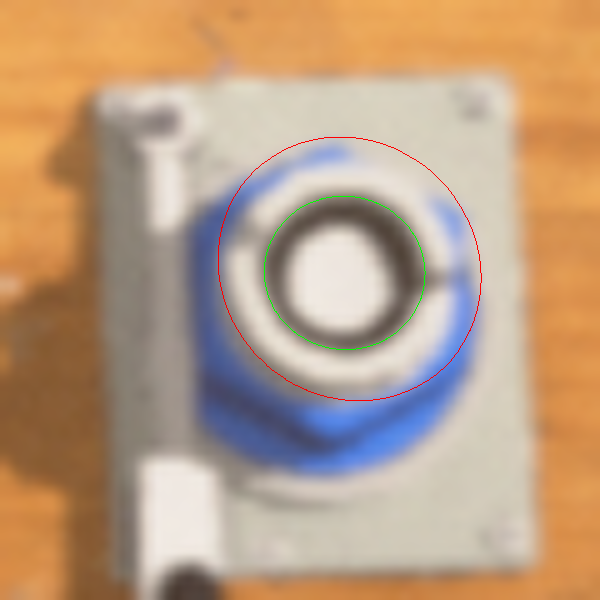

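View pics/b3.png

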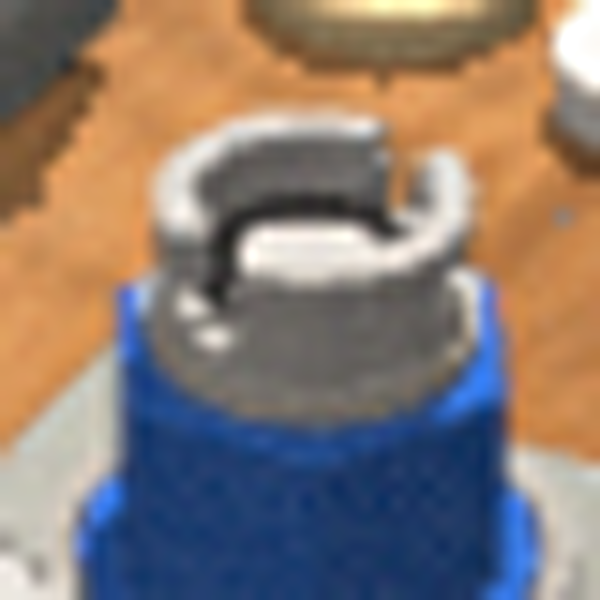

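```bash
python3 - <<'E'
from h import *
c=np.array([.5412,-.1335])
crop("s","pics/scene9.png",268,165,40,40,15,"pics/b4.png")
for a in (66,71,76.5,81,86):
    for s in (1,-1):
        v=s*np.array([np.cos(np.radians(a)),np.sin(np.radians(a))])
        P=[np.r_[c+v*.024,.102],np.r_[c+v*.032,.102],np.r_[c+v*.028,.102]]
        q=proj("scene",P); qt=proj("top",P)
        print(a,s,"scene crop",((q-[245,165]+.5)*15).round(0).tolist(),"top crop",((qt-[270,165]+.5)*10).round(0).tolist())
E
```

```text
66 1 scene crop [[230.0, 232.0], [197.0, 245.0], [213.0, 238.0]] top crop [[268.0, 239.0], [242.0, 228.0], [255.0, 234.0]]
66 -1 scene crop [[419.0, 156.0], [450.0, 143.0], [434.0, 149.0]] top crop [[423.0, 306.0], [448.0, 318.0], [435.0, 312.0]]
71 1 scene crop [[236.0, 236.0], [206.0, 251.0], [221.0, 244.0]] top crop [[265.0, 246.0], [238.0, 237.0], [252.0, 241.0]]
71 -1 scene crop [[412.0, 151.0], [440.0, 138.0], [426.0, 145.0]] top crop [[425.0, 300.0], [452.0, 309.0], [438.0, 304.0]]
76.5 1 scene crop [[245.0, 241.0], [217.0, 257.0], [231.0, 249.0]] top crop [[263.0, 254.0], [235.0, 247.0], [249.0, 250.0]]
76.5 -1 scene crop [[404.0, 147.0], [429.0, 132.0], [417.0, 140.0]] top crop [[427.0, 292.0], [455.0, 298.0], [441.0, 295.0]]
81 1 scene crop [[252.0, 244.0], [227.0, 261.0], [240.0, 253.0]] top crop [[262.0, 260.0], [234.0, 256.0], [248.0, 258.0]]
81 -1 scene crop [[396.0, 144.0], [420.0, 128.0], [408.0, 136.0]] top crop [[428.0, 286.0], [456.0, 290.0], [442.0, 288.0]]
86 1 scene crop [[261.0, 247.0], [239.0, 266.0], [250.0, 256.0]] top crop [[261.0, 267.0], [233.0, 265.0], [247.0, 266.0]]
86 -1 scene crop [[388.0, 141.0], [408.0, 124.0], [398.0, 132.0]] top crop [[429.0, 278.0], [457.0, 280.0], [443.0, 279.0]]
```

View pics/b4.png

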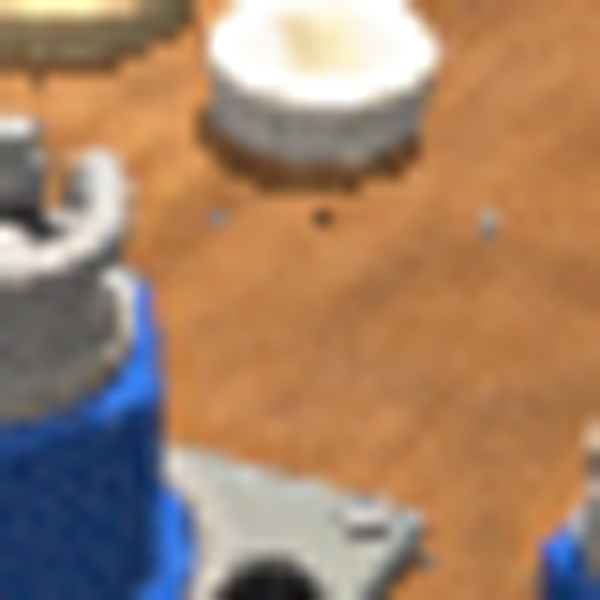

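Request:
step_arm --pt "0 0 -0.055 -2.69" --pt "0 0 -0.055 -2.69" --pt "0 0 -0.055 -2.69" --pt "0 0 -0.055 -2.69" --pt "0 0 -0.055 -2.69" --pt "0 0 -0.055 -2.69" --pt "0 0 -0.055 -2.69" --pt "0 0 -0.055 -2.69" --jaw 0.045

```text
t: 10.85
tcp_pos: [0.4773, 0.1834, 0.1135]
tool_rot: [0.245, 0.666, -0.241, 0.662]
force: [-0.3, 0.8, 0.4]
finger_gap: 0.521
```

```bash
python3 -c "
from h import *
plan((.477,.1865,.1),57)"
```

```text
t 10.85 tcp [0.4773 0.1834 0.1135] psi -40.14 tilt [-0.0033  0.0075 -1.    ]
  cmd [ 0.0135  0.0022 -0.0021] turn -1.6954 dist 0.014 F [-0.3  0.8  0.4] gap 0.521 q6 0.84
```

Request:
step_arm --pt "0 0.002 -0.002 -1.695" --pt "0 0.002 -0.002 -1.695" --pt "0 0.002 -0.002 -1.695" --pt "0 0.002 -0.002 -1.695" --pt "0 0.002 -0.002 -1.695" --pt "0 0.002 -0.002 -1.695" --pt "0 0.002 -0.002 -1.695" --pt "0 0.002 -0.002 -1.695"

```text
t: 11.52
tcp_pos: [0.4763, 0.184, 0.1124]
tool_rot: [-0.103, 0.701, 0.108, 0.698]
force: [-0.2, 0.1, 1.0]
finger_gap: 0.526
```

```bash
python3 -c "
from h import *
plan((.477,.1865,.1),57)"
```

```text
t 11.52 tcp [0.4763 0.184  0.1124] psi 17.15 tilt [-0.0053  0.0075 -1.    ]
  cmd [0.0125 0.0021 0.0014] turn -0.6955 dist 0.013 F [-0.2  0.1  1. ] gap 0.526 q6 -0.16
```

Request:
step_arm --pt "0.012 0.002 0.001 -0.695" --pt "0.012 0.002 0.001 -0.695" --pt "0.012 0.002 0.001 -0.695" --pt "0.012 0.002 0.001 -0.695" --pt "0.012 0.002 0.001 -0.695" --pt "0.012 0.002 0.001 -0.695" --pt "0.012 0.002 0.001 -0.695"

```text
t: 12.1
tcp_pos: [0.4761, 0.1842, 0.0995]
tool_rot: [-0.333, 0.623, 0.34, 0.62]
force: [-0.5, -0.9, 0.2]
finger_gap: 0.526
```

```bash
python3 -c "
from h import *
plan((.477,.1865,.05),57)
for n in ('top','scene'): cv2.imwrite('pics/%s10.png'%n,optics.snapshot(n)[:,:,::-1])
b=cv2.imread('pics/scene10.png')[210:300,190:280];a=cv2.imread('pics/top10.png')[180:270,160:250]
cv2.imwrite('pics/c3.png',cv2.resize(np.hstack([a,b]),None,fx=4,fy=4,interpolation=cv2.INTER_CUBIC))"
```

```text
t 12.10 tcp [0.4761 0.1842 0.0995] psi 56.89 tilt [-0.0078  0.0067 -0.9999]
  cmd [ 0.0495 -0.      0.0024] turn -0.0019 dist 0.050 F [-0.5 -0.9  0.2] gap 0.526 q6 -0.86
```

View pics/c3.png

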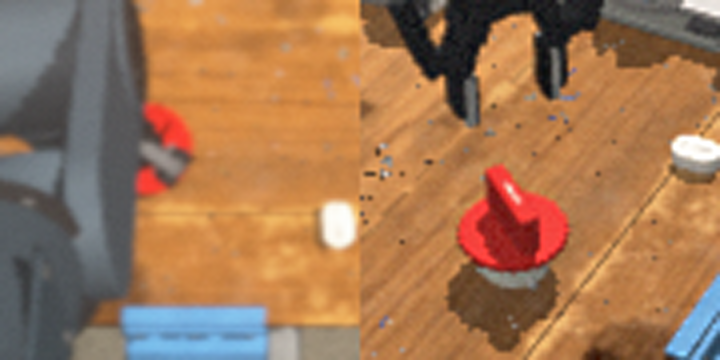

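```bash
python3 -c "
from h import *
for z in (.130,.137): print(proj('scene',[.4761,.1842,z]))
M=np.array([.4761,.1842,.135]);u=np.array([np.cos(np.radians(57)),np.sin(np.radians(57)),0])
print(proj('scene',[M+u*.0225,M-u*.0225,M+u*.035,M-u*.035]))
crop('s','pics/scene10.png',205,205,45,45,13,'pics/c4.png')"
```

```text
[[227.63302579 236.32718942]]
[[227.51959354 234.03232102]]
[[218.81063836 237.56943169]
 [236.14411495 231.85941922]
 [213.88826388 239.19096558]
 [240.85429529 230.30778655]]
```

View pics/c4.png

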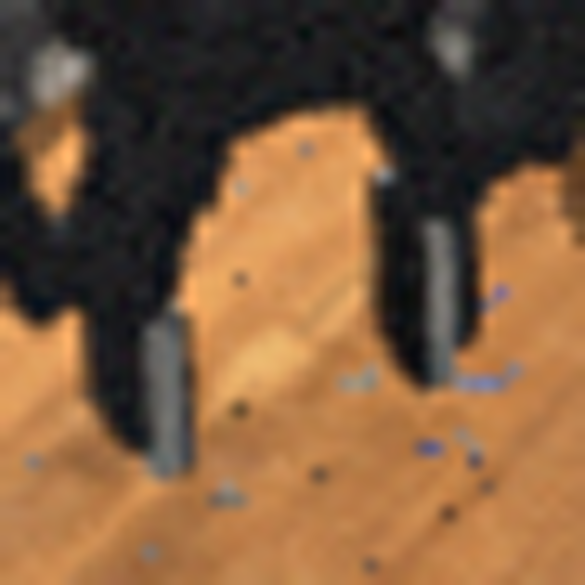

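Request:
step_arm --pt "0.03 0 0 0" --pt "0.06 0 0 0" --pt "0.075 0 0 0" --pt "0.083 0 0 0" --pt "0.091 0 0 0" --pt "0.091 0 0 0"

```text
t: 12.7
tcp_pos: [0.4751, 0.185, 0.0077]
tool_rot: [-0.332, 0.624, 0.339, 0.621]
force: [-0.4, 0.4, -0.1]
finger_gap: 0.529
```

```bash
python3 -c "
from h import *
plan((.477,.1865,.008),57)
for n in ('top','scene'): cv2.imwrite('pics/%s11.png'%n,optics.snapshot(n)[:,:,::-1])
b=cv2.imread('pics/scene11.png')[220:300,190:270];a=cv2.imread('pics/top11.png')[180:260,160:240]
cv2.imwrite('pics/c5.png',cv2.resize(np.hstack([a,b]),None,fx=5,fy=5,interpolation=cv2.INTER_CUBIC))"
```

```text
t 12.70 tcp [0.4751 0.185  0.0077] psi 56.67 tilt [-0.0091  0.0067 -0.9999]
  cmd [-0.0003 -0.0008  0.0023] turn -0.0058 dist 0.002 F [-0.4  0.4 -0.1] gap 0.529 q6 -0.85
```

View pics/c5.png

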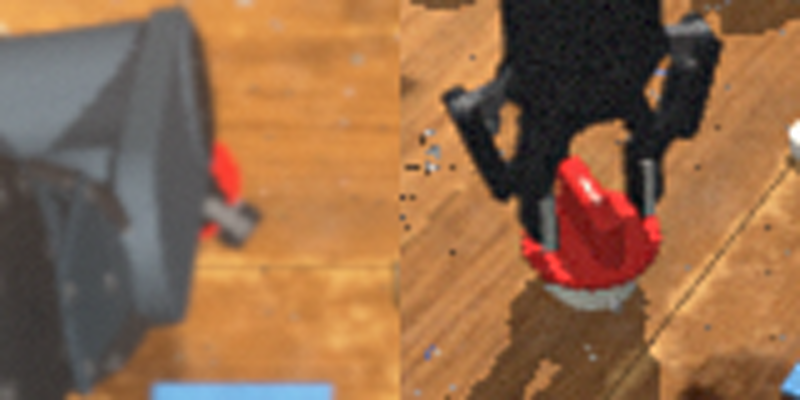

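Request:
step_arm --pt "0 0 0 0" --pt "0 0 0 0" --pt "0 0 0 0" --pt "0 0 0 0" --pt "0 0 0 0" --jaw 0 --grip_force 80

```text
t: 13.22
tcp_pos: [0.4768, 0.1854, 0.0102]
tool_rot: [-0.333, 0.622, 0.339, 0.622]
force: [-1.5, -0.5, 6.3]
finger_gap: 0.144
```

```bash
python3 -c "
from h import *
plan((.477,.1865,.12),57)
for n in ('top','scene'): cv2.imwrite('pics/%s12.png'%n,optics.snapshot(n)[:,:,::-1])
b=cv2.imread('pics/scene12.png')[220:300,190:270];a=cv2.imread('pics/top12.png')[180:260,160:240]
cv2.imwrite('pics/c6.png',cv2.resize(np.hstack([a,b]),None,fx=5,fy=5,interpolation=cv2.INTER_CUBIC))"
```

```text
t 13.22 tcp [0.4768 0.1854 0.0102] psi 56.71 tilt [-0.0043  0.0074 -1.    ]
  cmd [-0.1098  0.0013  0.0014] turn -0.0051 dist 0.110 F [-1.5 -0.5  6.3] gap 0.144 q6 -0.85
```

View pics/c6.png

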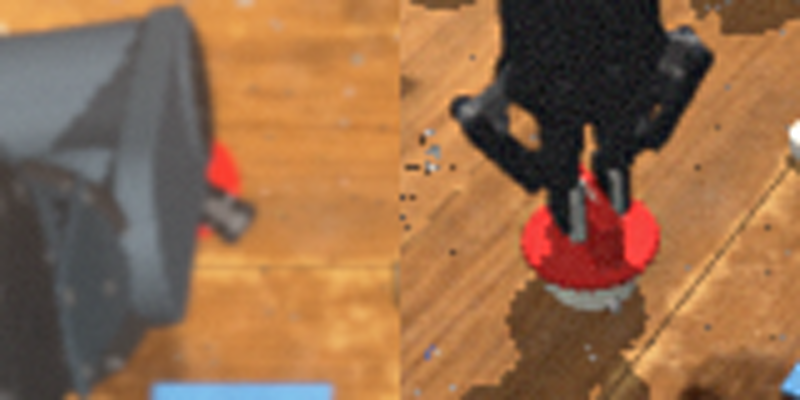

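Request:
step_arm --pt "-0.03 0 0 0" --pt "-0.06 0 0 0" --pt "-0.09 0 0 0" --pt "-0.125 0 0 0" --pt "-0.125 0 0 0" --pt "-0.125 0 0 0"

```text
t: 13.82
tcp_pos: [0.4787, 0.1848, 0.1371]
tool_rot: [-0.333, 0.621, 0.338, 0.624]
force: [0.2, -0.4, -1.4]
finger_gap: 0.148
```

```bash
python3 -c "
from h import *
plan((.5412,-.1335,.135),-13.25)
for n in ('top','scene'): cv2.imwrite('pics/%s13.png'%n,optics.snapshot(n)[:,:,::-1])
b=cv2.imread('pics/scene13.png')[180:270,185:275];a=cv2.imread('pics/top13.png')[180:270,160:250]
cv2.imwrite('pics/c7.png',cv2.resize(np.hstack([a,b]),None,fx=4,fy=4,interpolation=cv2.INTER_CUBIC))"
```

```text
t 13.82 tcp [0.4787 0.1848 0.1371] psi 56.72 tilt [ 7.0e-04  8.1e-03 -1.0e+00]
  cmd [-0.0005 -0.227  -0.2318] turn 1.2212 dist 0.324 F [ 0.2 -0.4 -1.4] gap 0.148 q6 -0.85
```

View pics/c7.png

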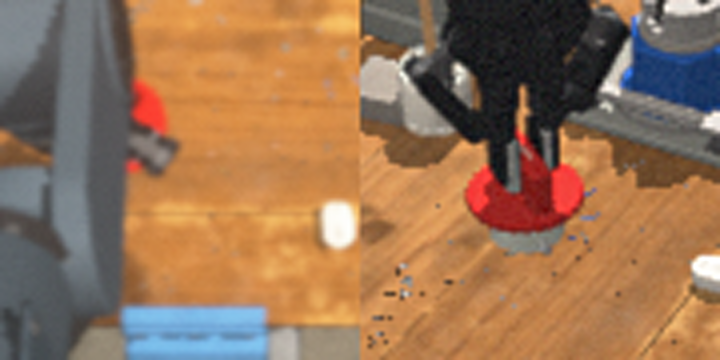

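Request:
step_arm --pt "-0.005 -0.227 -0.232 1.22" --pt "-0.005 -0.227 -0.232 1.22" --pt "-0.005 -0.227 -0.232 1.22" --pt "-0.005 -0.227 -0.232 1.22" --pt "-0.005 -0.227 -0.232 1.22" --pt "-0.005 -0.227 -0.232 1.22" --pt "-0.005 -0.227 -0.232 1.22" --pt "-0.005 -0.227 -0.232 1.22"

```text
t: 14.58
tcp_pos: [0.5378, -0.1369, 0.1346]
tool_rot: [0.009, 0.71, -0.004, 0.704]
force: [0.1, 0.3, -1.6]
finger_gap: 0.145
```

```bash
python3 -c "
from h import *
plan((.5412,-.1335,.135),-13.25)"
```

```text
t 14.58 tcp [ 0.5378 -0.1369  0.1346] psi -1.03 tilt [-0.0091  0.008  -0.9999]
  cmd [-0.0004  0.0035  0.0034] turn 0.2133 dist 0.005 F [ 0.1  0.3 -1.6] gap 0.145 q6 -0.44
```

Request:
step_arm --pt "0 0.003 0.003 0.213" --pt "0 0.003 0.003 0.213" --pt "0 0.003 0.003 0.213" --pt "0 0.003 0.003 0.213"

```text
t: 14.92
tcp_pos: [0.5394, -0.1335, 0.1325]
tool_rot: [0.084, 0.707, -0.078, 0.697]
force: [0.0, 0.3, -0.7]
finger_gap: 0.146
```

```bash
python3 -c "
from h import *
for n in ('top','scene'): cv2.imwrite('pics/%s14.png'%n,optics.snapshot(n)[:,:,::-1])
plan((.5412,-.1335,.135),-13.25)
b=cv2.imread('pics/scene14.png')[140:215,235:310];a=cv2.imread('pics/top14.png')[150:225,270:345]
cv2.imwrite('pics/c8.png',cv2.resize(np.hstack([a,b]),None,fx=5,fy=5,interpolation=cv2.INTER_CUBIC))"
```

```text
t 15.02 tcp [ 0.54   -0.1332  0.1334] psi -13.08 tilt [-0.0114  0.0091 -0.9999]
  cmd [-0.0016 -0.      0.0012] turn 0.0029 dist 0.002 F [-0.3 -0.3 -0.9] gap 0.149 q6 -0.22
```

View pics/c8.png

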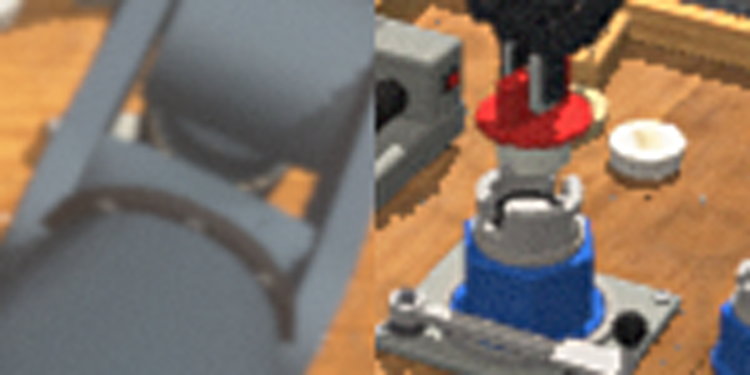

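```bash
python3 - <<'E'
from h import *
np.set_printoptions(precision=2,suppress=True)
im=cv2.imread("pics/scene14.png").astype(int)
m=((im[:,:,2]>90)&(im[:,:,1]<70)&(im[:,:,0]<70)); m[:,:320]&=True
sub=m[150:175,310:0:-1] if 0 else m[145:175,320:360] if 0 else m[140:180,235:310]
ys,xs=np.nonzero(sub); ys+=140;xs+=235
for r in range(ys.min(),ys.max()+1): 
    k=xs[ys==r]; print(r,k.min(),k.max(),end=" | ")
# predicted flange outline for tcp xy, cap z
s=telemetry.sense()
for cz in (.119,.123):
  for c in ([.540,-.133],):
    a=np.linspace(0,2*np.pi,73)
    for z in (cz+.027,cz+.033):
        q=proj("scene",np.c_[c[0]+.034*np.cos(a),c[1]+.034*np.sin(a),np.full(73,z)]); print("\n",cz,z,q.min(0),q.max(0),q.mean(0))
a=np.linspace(0,2*np.pi,73);q=proj("scene",np.c_[.5412+.032*np.cos(a),-.1335+.032*np.sin(a),np.full(73,.102)]);print("rim",q.min(0),q.max(0))
b=cv2.imread('pics/scene14.png')[150:200,245:295]
cv2.imwrite('pics/c9.png',cv2.resize(b,None,fx=12,fy=12,interpolation=cv2.INTER_NEAREST))
E
```

```text
141 236 236 | 142 253 253 | Traceback (most recent call last):
  File "<stdin>", line 8, in <module>
    return umr_minimum(a, axis, None, out, keepdims, initial, where)
ValueError: zero-size array to reduction operation minimum which has no identity
```

```bash
python3 - <<'E'
from h import *
np.set_printoptions(precision=2,suppress=True)
im=cv2.imread("pics/scene14.png").astype(int)
m=((im[:,:,2]>75)&(im[:,:,1]<im[:,:,2]*.45)&(im[:,:,0]<im[:,:,2]*.45)).astype(np.uint8)
m[:, :250]=0;m[:,290:]=0;m[:150]=0;m[175:]=0
n,l,st,_=cv2.connectedComponentsWithStats(m);i=1+st[1:,4].argmax();ys,xs=np.nonzero(l==i)
print([(int(r),int(xs[ys==r].min()),int(xs[ys==r].max())) for r in np.unique(ys)])
a=np.linspace(0,2*np.pi,73)
for cz in (.119,.123):
    for z in (cz+.027,cz+.033):
        q=proj("scene",np.c_[.540+.034*np.cos(a),-.133+.034*np.sin(a),np.full(73,z)]); print(cz,z,q.min(0),q.max(0))
q=proj("scene",np.c_[.5412+.032*np.cos(a),-.1335+.032*np.sin(a),np.full(73,.102)]);print("rim",q.min(0),q.max(0))
cv2.imwrite('pics/c9.png',cv2.resize(cv2.imread('pics/scene14.png')[150:200,245:295],None,fx=12,fy=12,interpolation=cv2.INTER_NEAREST))
E
```

```text
[(153, 264, 264), (154, 263, 264), (155, 261, 265), (156, 260, 265), (157, 260, 265), (158, 259, 273), (159, 258, 276), (160, 256, 277), (161, 256, 277), (162, 255, 277), (163, 255, 277), (164, 255, 277), (165, 256, 277), (166, 257, 276), (167, 258, 274), (168, 260, 272), (169, 265, 268)]
0.119 0.146 [255.06 159.15] [278.2  170.81]
0.119 0.152 [255.06 157.4 ] [278.25 169.01]
0.123 0.15 [255.06 157.98] [278.24 169.61]
0.123 0.156 [255.05 156.23] [278.29 167.81]
rim [255.5  171.88] [276.84 183.15]
```

View pics/c9.png

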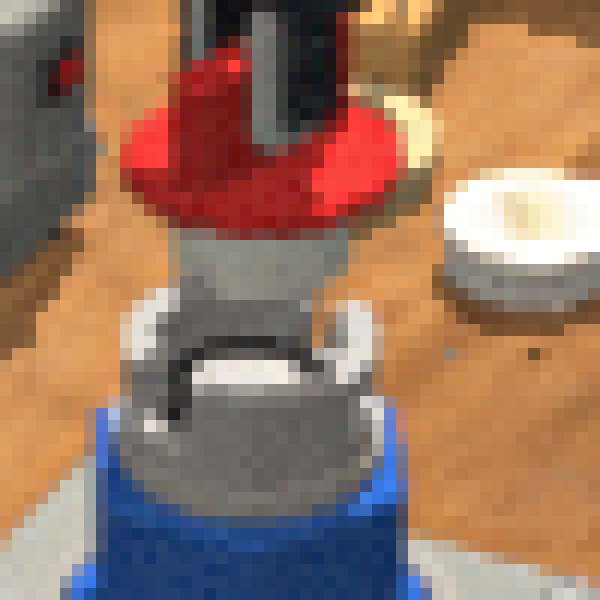

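Request:
step_arm --pt "0.004 0 0.001 0.003" --pt "0.01 0 0.001 0.003" --pt "0.016 0 0.001 0.003" --pt "0.019 0 0.001 0.003" --pt "0.019 0 0.001 0.003" --pt "0.019 0 0.001 0.003"

```text
t: 15.52
tcp_pos: [0.5405, -0.133, 0.114]
tool_rot: [0.084, 0.707, -0.079, 0.698]
force: [-0.7, -0.5, -1.7]
finger_gap: 0.153
```

```bash
python3 -c "
from h import *
cv2.imwrite('pics/scene15.png',optics.snapshot('scene')[:,:,::-1])
plan((.5412,-.1335,.106),-13.25)
cv2.imwrite('pics/c10.png',cv2.resize(cv2.imread('pics/scene15.png')[150:200,245:295],None,fx=12,fy=12,interpolation=cv2.INTER_NEAREST))"
```

```text
t 15.57 tcp [ 0.5408 -0.1332  0.1144] psi -13.25 tilt [-0.0114  0.0092 -0.9999]
  cmd [ 0.0084 -0.0002  0.0006] turn 0.0001 dist 0.008 F [-0.3 -0.7 -1.1] gap 0.144 q6 -0.22
```

View pics/c10.png

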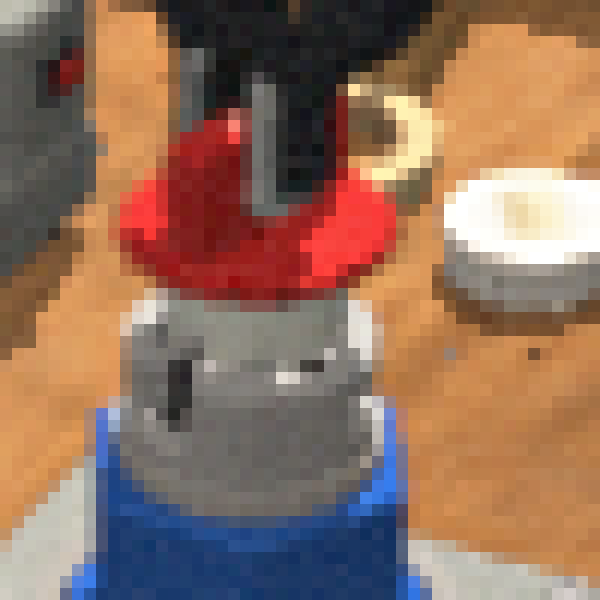

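Request:
step_arm --pt "0.003 0 0.0005 0" --pt "0.006 0 0.0005 0" --pt "0.0085 0 0.0005 0" --pt "0.0085 0 0.0005 0"

```text
t: 15.9
tcp_pos: [0.541, -0.1332, 0.1053]
tool_rot: [0.084, 0.707, -0.079, 0.698]
force: [-0.2, 0.5, -1.4]
finger_gap: 0.147
```

Request:
step_arm --pt "0.002 0 0 0" --pt "0.004 0 0 0" --pt "0.005 0 0 0" --pt "0.005 0 0 0"

```text
t: 16.23
tcp_pos: [0.541, -0.1332, 0.1001]
tool_rot: [0.084, 0.707, -0.079, 0.698]
force: [-0.4, -0.1, -1.7]
finger_gap: 0.144
```

```bash
python3 -c "
from h import *
cv2.imwrite('pics/scene16.png',optics.snapshot('scene')[:,:,::-1])
plan((.5412,-.1335,.1),-13.25)
cv2.imwrite('pics/c11.png',cv2.resize(cv2.imread('pics/scene16.png')[150:200,245:295],None,fx=12,fy=12,interpolation=cv2.INTER_NEAREST))"
```

```text
t 16.28 tcp [ 0.541  -0.1332  0.1002] psi -13.25 tilt [-0.0119  0.0093 -0.9999]
  cmd [ 0.0002 -0.0002  0.0003] turn 0.0000 dist 0.000 F [-0.1 -0.  -1.2] gap 0.148 q6 -0.22
```

View pics/c11.png

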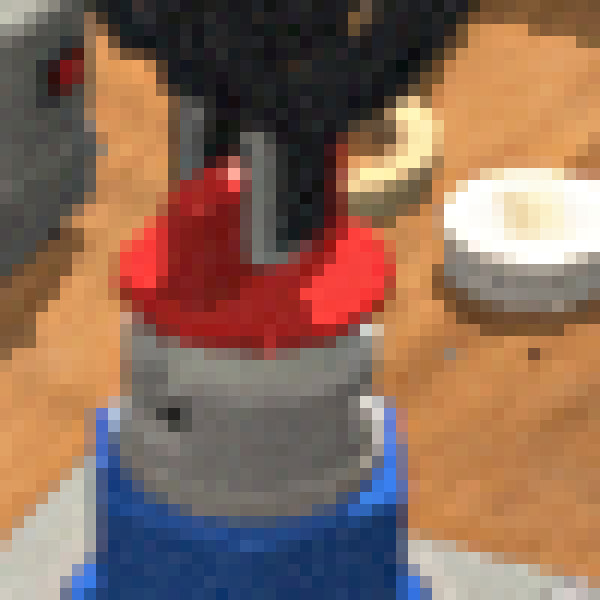

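Request:
step_arm --pt "0.002 0 0 0" --pt "0.004 0 0 0" --pt "0.006 0 0 0" --pt "0.006 0 0 0"

```text
t: 16.62
tcp_pos: [0.5415, -0.1335, 0.0946]
tool_rot: [0.084, 0.706, -0.079, 0.698]
force: [0.1, -0.8, 4.5]
finger_gap: 0.147
```

Request:
step_arm --pt "0.002 0 0 0" --pt "0.004 0 0 0" --pt "0.006 0 0 0" --pt "0.006 0 0 0"

```text
t: 16.95
tcp_pos: [0.5426, -0.134, 0.0896]
tool_rot: [0.084, 0.705, -0.079, 0.699]
force: [0.3, 0.0, 8.8]
finger_gap: 0.145
```

```bash
python3 -c "
from h import *
cv2.imwrite('pics/scene17.png',optics.snapshot('scene')[:,:,::-1])
plan((.5412,-.1335,.087),-13.25)
cv2.imwrite('pics/c12.png',cv2.resize(cv2.imread('pics/scene17.png')[150:200,245:295],None,fx=12,fy=12,interpolation=cv2.INTER_NEAREST))"
```

```text
t 17.00 tcp [ 0.5428 -0.134   0.0898] psi -13.27 tilt [-0.0075  0.0073 -0.9999]
  cmd [ 0.0028  0.0001 -0.0016] turn -0.0003 dist 0.003 F [-0.3  0.2  7.7] gap 0.144 q6 -0.22
```

View pics/c12.png

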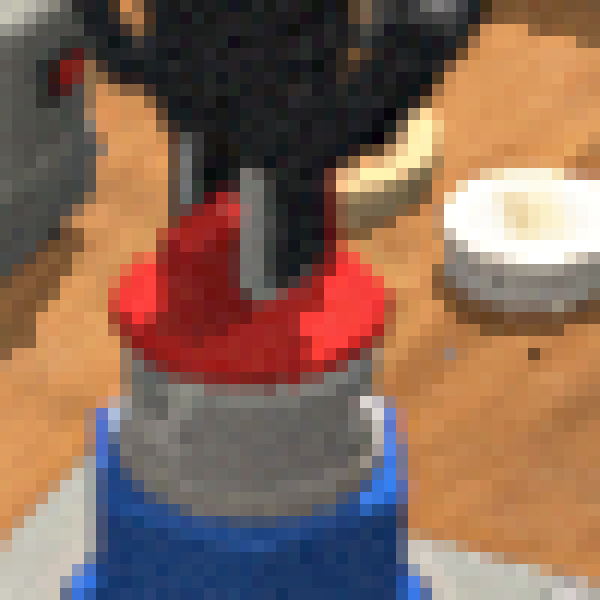

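Request:
step_arm --pt "0.001 0 -0.001 0" --pt "0.002 0 -0.001 0" --pt "0.003 0 -0.001 0" --pt "0.004 0 -0.001 0"

```text
t: 17.33
tcp_pos: [0.5432, -0.1344, 0.0873]
tool_rot: [0.084, 0.704, -0.08, 0.701]
force: [-0.1, 0.5, 9.6]
finger_gap: 0.144
```

Request:
step_arm --pt "0.002 0 0 0" --pt "0.002 0 0 0"

```text
t: 17.5
tcp_pos: [0.5433, -0.1344, 0.087]
tool_rot: [0.083, 0.704, -0.08, 0.701]
force: [-2.8, 0.4, 12.0]
finger_gap: 0.144
```

Request:
step_arm --pt "0.002 0 0 0.1" --pt "0.002 0 0 0.2" --pt "0.002 0 0 0.3" --pt "0.002 0 0 0.4"

```text
t: 17.83
tcp_pos: [0.544, -0.1341, 0.087]
tool_rot: [0.223, 0.673, -0.219, 0.671]
force: [-2.0, 2.8, 13.2]
finger_gap: 0.149
```

```bash
python3 -c "
from h import *
plan((.5425,-.134,.0865),-89)
print(telemetry.sense()['ft_torque'])"
```

```text
t 17.83 tcp [ 0.544  -0.1341  0.087 ] psi -36.45 tilt [-0.0014  0.0054 -1.    ]
  cmd [ 0.0005 -0.0008 -0.0013] turn 0.9172 dist 0.002 F [-2.   2.8 13.2] gap 0.149 q6 0.19
[0.53646069 0.14572163 0.11316497]
```

Request:
step_arm --pt "0.002 -0.001 -0.001 0.1" --pt "0.002 -0.001 -0.001 0.2" --pt "0.002 -0.001 -0.001 0.3" --pt "0.002 -0.001 -0.001 0.4" --pt "0.002 -0.001 -0.001 0.5"

```text
t: 18.25
tcp_pos: [0.5444, -0.1346, 0.0871]
tool_rot: [0.384, 0.595, -0.38, 0.595]
force: [-1.1, 0.4, 12.2]
finger_gap: 0.145
```

```bash
python3 -c "
from h import *
cv2.imwrite('pics/scene18.png',optics.snapshot('scene')[:,:,::-1])
plan((.5425,-.134,.0865),-89)
print(telemetry.sense()['ft_torque'])
cv2.imwrite('pics/c13.png',cv2.resize(cv2.imread('pics/scene18.png')[150:225,235:310],None,fx=8,fy=8,interpolation=cv2.INTER_NEAREST))"
```

```text
t 18.30 tcp [ 0.5444 -0.1346  0.0871] psi -65.58 tilt [ 0.0029  0.0039 -1.    ]
  cmd [ 0.0006 -0.0015 -0.0013] turn 0.4087 dist 0.002 F [ 0.2  0.7 11.9] gap 0.143 q6 0.70
[ 0.16366326  0.01228827 -0.01819794]
```

View pics/c13.png

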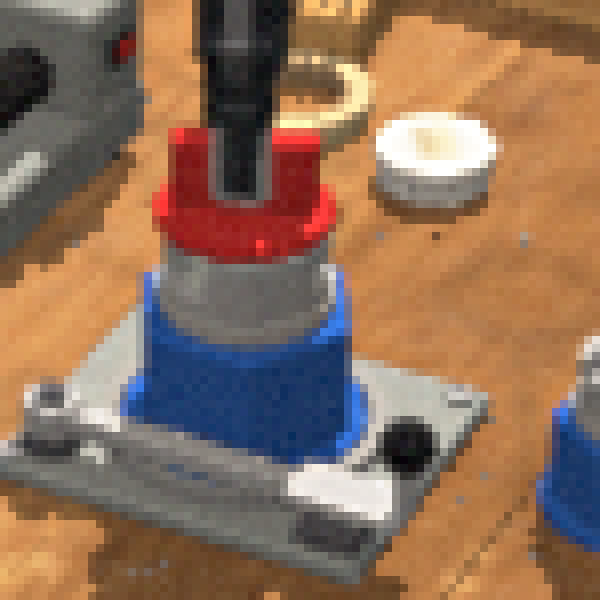

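Request:
step_arm --pt "0.002 -0.001 -0.001 0.1" --pt "0.002 -0.001 -0.001 0.2" --pt "0.002 -0.001 -0.001 0.3" --pt "0.002 -0.001 -0.001 0.39" --pt "0.002 -0.001 -0.001 0.39"

```text
t: 18.72
tcp_pos: [0.5446, -0.1346, 0.0871]
tool_rot: [0.494, 0.507, -0.489, 0.509]
force: [-0.8, 0.8, 11.9]
finger_gap: 0.146
```

```bash
python3 -c "
from h import *
plan((.5425,-.134,.0865),-89)
print(telemetry.sense()['ft_torque'])"
```

```text
t 18.72 tcp [ 0.5446 -0.1346  0.0871] psi -88.10 tilt [ 0.0065  0.0025 -1.    ]
  cmd [ 0.0005 -0.002  -0.0006] turn 0.0156 dist 0.002 F [-0.8  0.8 11.9] gap 0.146 q6 1.09
[ 0.07591271  0.05668018 -0.11170461]
```

Request:
step_arm --pt "0.002 0 0 0.03" --pt "0.002 0 0 0.05" --pt "0.002 0 0 0.05"

```text
t: 18.97
tcp_pos: [0.5446, -0.1345, 0.087]
tool_rot: [0.506, 0.495, -0.502, 0.497]
force: [-3.7, 1.3, 14.1]
finger_gap: 0.147
```

```bash
python3 -c "
from h import *
plan((.5425,-.134,.0865),-89)
print(telemetry.sense()['ft_torque'])"
```

```text
t 18.97 tcp [ 0.5446 -0.1345  0.087 ] psi -90.94 tilt [ 0.0071  0.0019 -1.    ]
  cmd [ 0.0004 -0.0021 -0.0004] turn -0.0338 dist 0.002 F [-3.7  1.3 14.1] gap 0.147 q6 1.14
[0.19425211 0.46441442 0.13794587]
```

Request:
step_arm --pt "0.002 0 0 0.03" --pt "0.002 0 0 0.05" --pt "0.002 0 0 0.05"

```text
t: 19.22
tcp_pos: [0.5447, -0.1348, 0.087]
tool_rot: [0.518, 0.482, -0.514, 0.485]
force: [-2.9, 0.7, 13.6]
finger_gap: 0.144
```

```bash
python3 -c "
from h import *
plan((.5425,-.134,.0865),-89)
print(telemetry.sense()['ft_torque'])
for n in ('top','scene'): cv2.imwrite('pics/%s19.png'%n,optics.snapshot(n)[:,:,::-1])
cv2.imwrite('pics/c14.png',cv2.resize(cv2.imread('pics/scene19.png')[150:225,235:310],None,fx=8,fy=8,interpolation=cv2.INTER_NEAREST))"
```

```text
t 19.22 tcp [ 0.5447 -0.1348  0.087 ] psi -93.70 tilt [ 7.8e-03  3.0e-04 -1.0e+00]
  cmd [ 0.0005 -0.0023 -0.0006] turn -0.0820 dist 0.002 F [-2.9  0.7 13.6] gap 0.144 q6 1.19
[0.10016798 0.51568427 0.32853613]
```

View pics/c14.png

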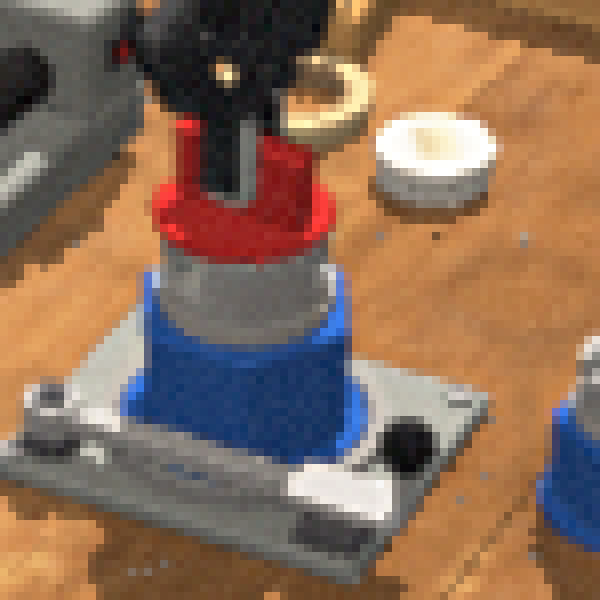

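```bash
python3 - <<'E'
from h import *
cv2.imwrite('pics/c15.png',cv2.resize(cv2.imread('pics/scene19.png')[158:190,250:282],None,fx=20,fy=20,interpolation=cv2.INTER_CUBIC))
for a in (-3,1.5,6):
    u=np.array([np.cos(np.radians(a)),np.sin(np.radians(a)),0]);n=np.array([-u[1],u[0],0])
    c=np.array([.5412,-.1335,.140])
    P=[c+u*.028+n*.007,c-u*.028+n*.007,c+u*.028+n*.007-[0,0,.03],c-u*.028+n*.007-[0,0,.03]]
    print(a,((proj('scene',P)-[250,158]+.5)*20).round(0).tolist())
E
```

```text
-3 [[150.0, 148.0], [477.0, 251.0], [150.0, 321.0], [472.0, 426.0]]
1.5 [[146.0, 156.0], [487.0, 245.0], [146.0, 329.0], [483.0, 420.0]]
6 [[143.0, 163.0], [497.0, 239.0], [143.0, 337.0], [492.0, 414.0]]
```

View pics/c15.png

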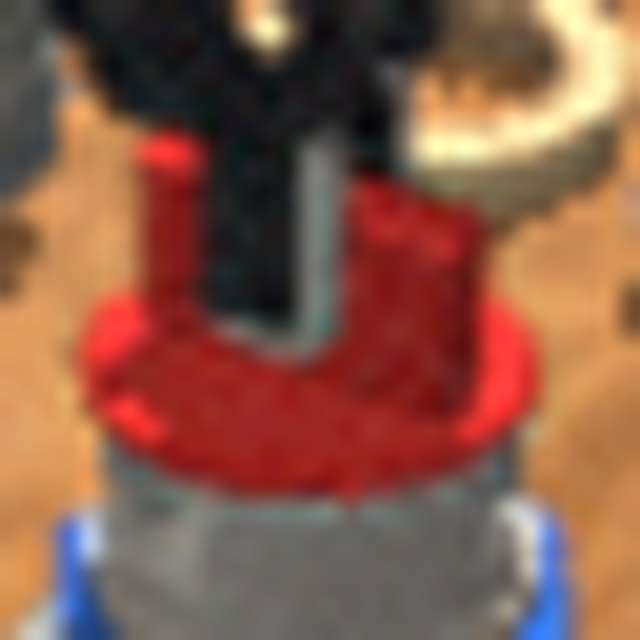

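Request:
step_arm --pt "0.002 -0.001 0 -0.02" --pt "0.003 -0.002 0 -0.025" --pt "0.003 -0.002 0 -0.025" --pt "0.003 -0.002 0 -0.025"

```text
t: 19.65
tcp_pos: [0.5448, -0.1349, 0.0869]
tool_rot: [0.513, 0.487, -0.507, 0.493]
force: [-1.1, 2.3, 17.0]
finger_gap: 0.143
```

```bash
python3 -c "
from h import *
plan((.5425,-.134,.0865),-89)
print(telemetry.sense()['ft_torque'])"
```

```text
t 19.65 tcp [ 0.5448 -0.1349  0.0869] psi -92.27 tilt [ 1.270e-02 -8.000e-04 -9.999e-01]
  cmd [ 0.0003 -0.0023 -0.0008] turn -0.0572 dist 0.002 F [-1.1  2.3 17. ] gap 0.143 q6 1.16
[ 0.43956619  0.22756731 -0.08609374]
```

```bash
python3 - <<'E'
from h import *
cv2.imwrite('pics/scene20.png',optics.snapshot('scene')[:,:,::-1])
plan((.5425,-.134,.0865),-89)
cv2.imwrite('pics/c16.png',cv2.resize(cv2.imread('pics/scene20.png')[155:225,240:310],None,fx=8,fy=8,interpolation=cv2.INTER_CUBIC))
E
```

```text
t 19.70 tcp [ 0.5447 -0.1349  0.0869] psi -92.27 tilt [ 1.270e-02 -8.000e-04 -9.999e-01]
  cmd [ 0.0004 -0.0023 -0.0008] turn -0.0571 dist 0.002 F [ 0.   2.4 17.9] gap 0.151 q6 1.16
```

View pics/c16.png

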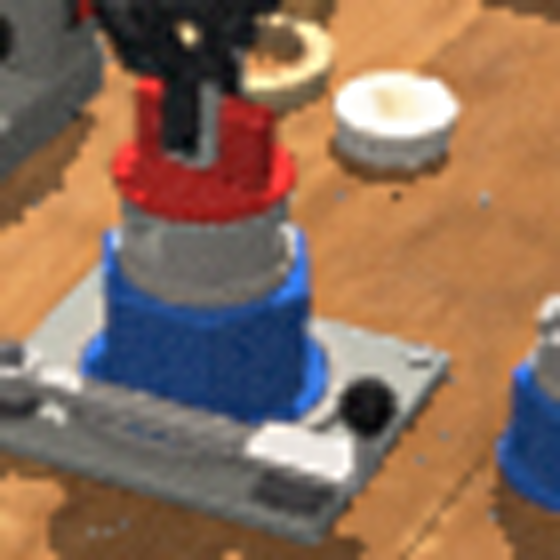

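The keeper bar is shut and the knob (365,405 in the crop) is at its shut position. The cap sits level on the neck with its bar in line with the notches, and is still gripped. I'm handing in now.

```bash
python3 -c "
from h import *
print(manip.sign_off()); plan((.5425,-.134,.0865),-89)"
```

```text
the job is handed in; nothing more can be done
None
the job is handed in; nothing more can be done
```

I shut the keeper bar, put the cap's pins into the slots, pressed it down against the sprung lid and turned it clockwise to the stop. I handed in at about 19.7 s with the cap still gripped and pressed down. The hand-in gives no verdict, so I don't know whether it passed.

**Last checks that agreed:**
- **Keeper:** after the push, the top picture put the bar 2.2° from world x, against about 1.5° for the stand's edges, so it was shut within measuring error. The last scene picture still showed it shut.
- **Press:** the force rose with the spring on the way down. At the end it was about 17–18 N with the tool at 0.0869 m. I expected 0.0872 m with the cap fully down, taken from the tool height when I gripped the cap on the bench.
- **Turn:** the tool turned about 80° from insertion. The twisting torque rose over the last 5°, up to 0.33 N m, and I then backed off about 1.4°. A picture before backing off put the cap's bar about 1–5° from the notch line (limit 8°).
- **Bystanders:** the tool never went near the tin or the hammer and passed well clear of the loupe case. I did not measure their final positions.

**What disagreed:**
- **Tool height:** when shut, the fingertips were about 30 mm higher than the reported tool position. My first pass at the knob therefore went over it without touching. I touched the bench to find the offset and used it afterwards.
- **Final position:** the tool read about 3.5 mm from the barrel centre measured earlier, and was tilted about 0.7°. In the last picture the cap's flange and the neck were within about 1 mm across the line of sight. The bore should let the spigot shift only about 1.5 mm, so I took the cap to be centred.

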